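Work a ferrite core round a bent bus bar to its support block

ROBOT

A 7-joint arm with a two-finger parallel gripper is mounted at the origin on the work surface. World frame = base frame: x ahead of the robot, y to its left, z up, the work surface at z = 0. Lengths are in m, angles in rad, forces in N, time in s.
With the tool pointing down it reaches from about 0.35 to 0.9 m from the base axis. Payload 8.1 kg.
Tool frame: the origin (TCP) lies midway between the tips of the shut fingers; the grasp point (between the pads) lies 19 mm behind it; x points along the fingers, z is the direction in which the jaws open and shut, and the axes are right-handed (so a half turn about x gives the same grasp; the last joint's range is limited). The gripper opens to 92 mm and grips with 3 to 60 N. Pads are 19 mm wide; open, the fingers measure 130 mm over their backs; the gripper's body (75 mm by 190 mm) begins 47 mm behind the grasp point.
Start: joints at [1.127, 0.434, 0.025, 1.573, -0.012, 1.134, -0.075], TCP at [0.209, -0.589, 0.227] pointing down, gripper open.
Joint ranges: [-2.62, 2.62], [-0.44, 2.09], [-1.27, 1.32], [0.08, 2.57], [-1.32, 4.46], [0.12, 2], [-2.74, 2.74]. Speed limits (rad/s): [2.22, 2.22, 3.01, 3.01, 3.14, 3.14, 3.14].

INTERFACE

Orientations are given as a rotation vector (axis times angle).
In Python, from cell import arm, optics, finder gives the robot as it stands.
- The arm moves only by the tool send_rows, never from a script. Its argument "rows" is a list that holds one entry, the list of rows, each a list of 7 numbers: the shift along the tool's x, y, z in mm, then the turn, a rotation vector about the tool's x, y, z in degrees, then the opening in per cent of the stroke, from 0 (shut) to 100 (fully open). A call has exactly 8 rows; each row is the pose to reach, as a shift and turn from the pose commanded when the call began, along the tool's axes at that moment; what a row does not reach only later rows make up. A row lasts 1/10 s, in which the tool goes at most 50 mm and 8.59 degrees, less where a joint would pass 70% of its speed; a pose out of reach is approached as far as the arm can. A call with a gripper value outside its range is refused whole. The fingers move at their own pace and stop on an object; "grip_force" is the grip in N (left out, the last holds). Time passes only in rows, so rows that repeat a pose let the fingers close, or fill a call up. It gives the time, the measured TCP pose, the force and the opening at its end, in the units of the state.
- arm.observe(): the state, without advancing time (a new reading comes with each control period).
- optics.get_image(name): name is "side" or "top" or "wrist"; returns (picture, depth): 400x640x3 uint8, red, green, blue; 400x640 float32, m along the optical axis (not along the pixel's ray), 0 where there is no reading.
- optics.get_calibration(name): a dict with "camera_matrix" (3x3 intrinsics, pixels), "position" and "orientation" of the camera in the world; the wrist camera has in their place "T_tool_cam" (4x4, takes a point from camera to tool coordinates, whose origin is the TCP and whose axes are the tool frame's). Camera axes: x right, y up, looking along -z (the intrinsics and any distortion apply to the point x, -y, -z); pixel columns grow to the right and rows downward; lengths in m; the calibration is good to about 2 mm. A picture is of the moment at which its call begins: read the wrist's pose just before it. get_calibration takes no time and is no camera call.
- arm.sign_off(): hands the job in, once; it reports no verdict.
Trained networks look in the newest picture that a camera, given by its name, has taken for a name from the list of things; names that differ only in an ending like _2 or _b are one class to them, and where a whole thing is asked for, a point or a joint stands for the part that bears it (a point fixed in the world has none). Each returns a list of dicts, best first, with "confidence" (0 to 1); they miss things now and then, are a little off and sometimes report something else, mostly with a low value. They report only what shows in the picture. A call takes as long as a camera call. They do not tell look-alikes from the thing itself.
- finder.search_frame(camera, thing): "bbox" ([left, top, width, height] in pixels, round what is visible of it).
- finder.regions_of(camera, thing): "region" (400x640 bool, what is visible of it) and "bbox" ([left, top, width, height] in pixels, round what is visible of it).
- finder.place_of(camera, thing): "xy" ([column, row] in pixels: a listed point, or the origin of a listed thing).
The state is a dict: "clock": time; "joints": joint angles; "dq": joint speeds; "joint_efforts": joint torques, N m; "position": TCP position; "ee_rot": TCP orientation; "force": force on the tool from outside, world axes, zero at the start; "ft_torque": the same for the moment, N m; "width": opening from 0.0 (shut) to 1.0 (fully open).
Only numpy, scipy, OpenCV 4.12 (cv2) and the standard library are available. Lean on these libraries where they do the work, as an engineer would, in place of code of your own. Each camera call takes 0.05 s, during which the arm holds its last target.

TASK

Take the ferrite ring core out of its stand, slip it over the free end of the bent copper bar and work it round both bends, without forcing the brittle core, until it meets the grey support block; press it firmly home there for a moment. Then let go, leaving it hanging on the bar against the block, and leave the other things on the bench alone.

Things in the scene. Friction and masses are not known exactly. Their poses are not given: they have to be found in the camera images.
- core: Dark grey ferrite ring, 54 mm outside, 13 mm bore, 18 mm thick, about 0.18 kg, brittle: it chips if forced against the bar or the block with more than about 25 N. Origin at the ring's centre; its y axis is the axis of the bore (either end may go first). It starts upright in its stand, bore level, top 62 mm above the bench.
- stand: Low grey plastic stand, 70 x 40 x 18 mm, fixed to the bench, with a slot 21 mm wide that runs along its x axis; the core stands in it about 15 mm deep and lifts straight up. Origin under its centre.
- chassis: Open power-supply chassis, fixed: aluminium plate 215 x 225 mm, top 12 mm above the bench. It carries the block and bar. Toward -x a heat sink and two capacitor cans (53 mm above the bench, 59 mm or more from the line on which the bar leaves the block), toward +x a circuit board (25 mm), at +y behind the block a fan and rear panel (74 mm). Origin on the bench right below stop, axes as stop.
- block: Grey insulating support block on the chassis, 44 mm wide, 44 mm long along y, flat top 90 mm above the bench, which clamps the fixed end of the bar. Same frame as the chassis. Its flat -y face is the stop for the core.
- stop (a point): Where the axis of the bar comes out of the block's flat face, 85 mm above the bench, z up. The bar leaves along -y; the block is on the +y side. A core seated against the block has its centre 9 mm from here along -y, and 2.5 mm lower when it hangs freely.
- bar_end (a point): Tip of the bar's free end, rounded, 85 mm above the bench; -y points outward along the bar's axis there (so a core goes on along +y), z up.
- bar: Rigid round copper bar, 8 mm thick, level, bare from tip to block. Origin and axes as stop. Bent by hand, shape not measured. Travelling from the tip to the block: 40 to 75 mm straight, a bend of 45 to 75 degrees to the left, 35 to 57 mm straight, a bend of 45 to 75 degrees to the right, 40 to 75 mm straight to the block's face. Bend radius 30 mm at the bar's axis.
- driver: Screwdriver with a black handle, 170 mm long, lying on the bench; bystander. Origin under its middle.
- jar: Small clear jar with a steel lid, 52 mm across, 55 mm tall; bystander. Origin under its centre.
- capacitor: Loose grey capacitor can, 35 mm across, 45 mm tall, standing on the bench; bystander. Origin under its centre.
There are look-alikes about, which are no part of the job. Leave any blue, pink or purple look-alike of the core alone.

How it is judged:
By the outcome, as a careful person would: the job done as asked, in the order asked, and still so for the second after the job is handed in, with the robot touching nothing.
It also fails if it takes over 72 s, if anything falls off the work surface, if the arm or the gripper's body presses on something with over 40 N, if the wrist force passes 120 N, or if a joint passes its speed limit or range.

## Working session

There is one attempt and no reset: what is moved stays moved. The work goes in short steps, Python scripts to look and compute and a tool call to move; the robot and the scene stay as the last step left them, time stands still between calls to the robot, and variables do not carry over. Pictures are saved under pics/ and viewed, and the job is handed in when it is done.

Besides the shell and the picture viewer there is one more tool, called after "Call:" in YAML: its name, and indented under it one key for each argument. send_rows: Moves the arm, as the interface text tells. Its arguments: {"type":"object","properties":{"rows":{"type":"array"},"grip_force":{"type":"number"}},"required":["rows"]}

```bash
ls -la; mkdir -p pics
python3 - <<'E'
from cell import arm, optics, finder
import cv2, numpy as np
s=arm.observe()
for k,v in s.items(): print(k,v)
for n in ["top","side","wrist"]:
    c=optics.get_calibration(n); print(n,c)
for n in ["top","side"]:
    p,d=optics.get_image(n)
    cv2.imwrite(f"pics/{n}0.png",p[:,:,::-1]); np.save(f"pics/{n}0.npy",d)
E
```

```text
total 12
drwxr-xr-x  3 agent agent 4096 Dec  6 11:16 .
drwxr-xr-x 23 root  root  4096 Dec  6 11:16 ..
drwxr-xr-x  2 agent agent 4096 Dec  6 11:16 pics
clock 0.0
joints [ 1.12741881  0.4351984   0.02497525  1.57409007 -0.01161657  1.13396866
 -0.0751169 ]
dq [ 0.00030853  0.00070181 -0.00025353  0.00052097  0.00126491  0.00056813
  0.00055422]
joint_efforts [-6.09999279e-04 -6.67855239e+01  9.85014550e-01 -3.14471626e+01
 -6.03386946e-02  4.29551932e-02  1.29011255e-04]
position [ 0.20867223 -0.58860806  0.22596297]
ee_rot [ 0.95549987  1.35267061 -0.95422185]
force [-0.22851285  0.20979607  0.38683795]
ft_torque [-0.01842568  0.02251705 -0.02974323]
width 1.0005731638750837
top {'camera_matrix': array([[469.92793503,   0.        , 317.86102118],
       [  0.        , 469.92793503, 194.7579111 ],
       [  0.        ,   0.        ,   1.        ]]), 'position': array([ 0.49830822, -0.04613876,  1.02068427]), 'orientation': array([ 0.05478733, -0.01241972, -1.59974334])}
side {'camera_matrix': array([[519.89222284,   0.        , 327.64698074],
       [  0.        , 519.89222284, 206.81810408],
       [  0.        ,   0.        ,   1.        ]]), 'position': array([ 0.33249796, -0.74717166,  0.7502547 ]), 'orientation': array([ 0.84497161, -0.11863734, -0.25417992])}
wrist {'camera_matrix': array([[360.31278385,   0.        , 322.36771788],
       [  0.        , 360.31278385, 206.32744949],
       [  0.        ,   0.        ,   1.        ]]), 'T_tool_cam': array([[ 2.89073621e-04,  2.77692911e-01, -9.60669852e-01,
        -1.57408744e-01],
       [ 5.97776050e-04,  9.60669672e-01,  2.77693039e-01,
         7.43420105e-02],
       [ 9.99999780e-01, -6.54539161e-04,  1.11706089e-04,
        -6.26699940e-04],
       [ 0.00000000e+00,  0.00000000e+00,  0.00000000e+00,
         1.00000000e+00]])}
```

View pics/top0.png

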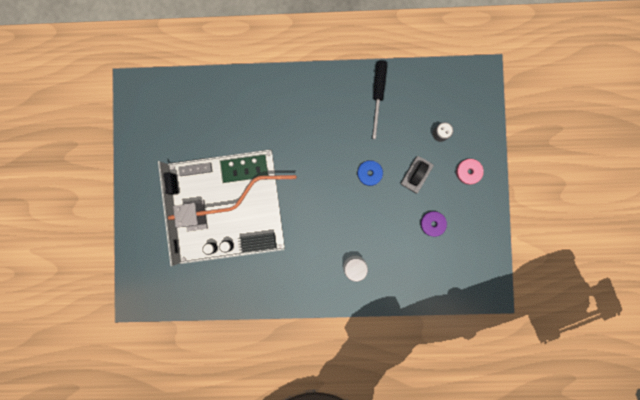

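View pics/side0.png

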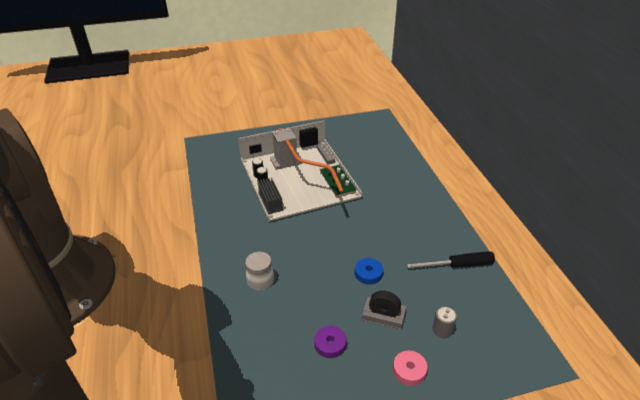

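```bash
cat > h.py <<'E'
from cell import arm, optics, finder
import cv2, numpy as np
from scipy.spatial.transform import Rotation as R
def campose(n,st=None):
    c=optics.get_calibration(n); K=np.array(c["camera_matrix"])
    if n=="wrist":
        T=np.eye(4); T[:3,:3]=R.from_rotvec(st["ee_rot"]).as_matrix(); T[:3,3]=st["position"]
        T=T@np.array(c["T_tool_cam"]); return K,T[:3,:3],T[:3,3],c
    return K,R.from_rotvec(c["orientation"]).as_matrix(),np.array(c["position"]),c
def project(cp,P):
    K,Rm,t,_=cp; q=(np.atleast_2d(P)-t)@Rm; q=q*[1,-1,-1]
    u=q@K.T; return u[:,:2]/u[:,2:]
def ray(cp,uv):
    K,Rm,t,_=cp; uv=np.atleast_2d(uv).astype(float)
    q=np.c_[uv,np.ones(len(uv))]@np.linalg.inv(K).T
    return (q*[1,-1,-1])@Rm.T
def onplane(cp,uv,z):
    d=ray(cp,uv); t=cp[2]; return t+d*((z-t[2])/d[:,2])[:,None]
def up(img,box,f,name):
    x,y,w,h=box; c=cv2.resize(img[y:y+h,x:x+w],None,fx=f,fy=f,interpolation=cv2.INTER_CUBIC)
    cv2.imwrite(name,c[:,:,::-1])
E
python3 - <<'E'
from h import *
p,_=optics.get_image("top")
up(p,(340,50,160,250),3.2,"pics/a_crop.png") if 0 else up(p,(355,110,140,130),4.5,"pics/a_crop.png")
up(p,(150,140,160,130),5,"pics/b_crop.png")
cp=campose("top")
for t,z in [("core",.035),("stand",0),("stop",.085),("bar_end",.085),("block",0.0),("driver",0),("jar",0),("capacitor",0)]:
    for r in finder.place_of("top",t)[:4]:
        print(t,np.round(r["xy"],1),round(r["confidence"],2),np.round(onplane(cp,r["xy"],z)[0],4))
E
```

```text
core [468.9 170.2] 0.92 [ 0.5826 -0.3368  0.035 ]
core [366.2 169.6] 0.71 [ 0.5905 -0.1232  0.035 ]
core [434.  223.3] 0.64 [ 0.4741 -0.2602  0.035 ]
core [420.4 175.2] 0.58 [ 0.5752 -0.2359  0.035 ]
stand [205.9 216.3] 0.58 [0.5025 0.2266 0.    ]
stand [417.4 173.4] 0.56 [ 0.5821 -0.2363  0.    ]
stop [196.  212.9] 0.77 [0.5095 0.2238 0.085 ]
bar_end [295.1 172.9] 0.49 [0.5837 0.0227 0.085 ]
bar_end [211.3 215. ] 0.31 [0.5044 0.193  0.085 ]
block [209.8 213.6] 0.9 [0.5081 0.2179 0.    ]
driver [379.  102.5] 0.72 [ 0.7399 -0.1587  0.    ]
jar [355.7 264.4] 0.57 [ 0.3895 -0.0966  0.    ]
capacitor [440.9 132.4] 0.65 [ 0.6697 -0.2904  0.    ]
```

View pics/a_crop.png

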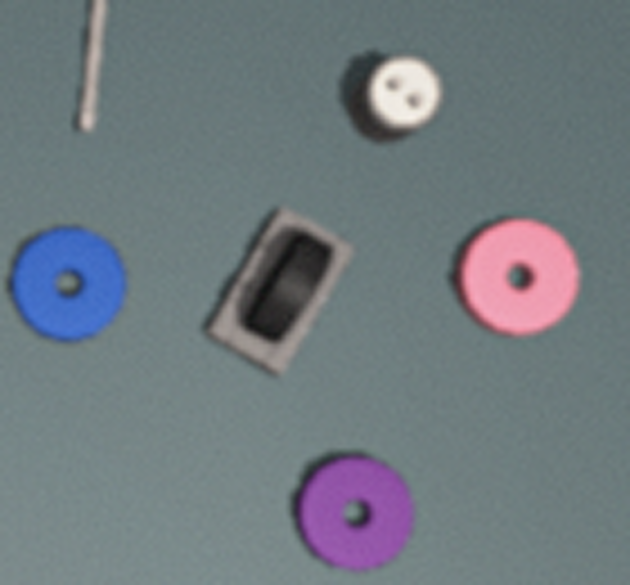

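View pics/b_crop.png

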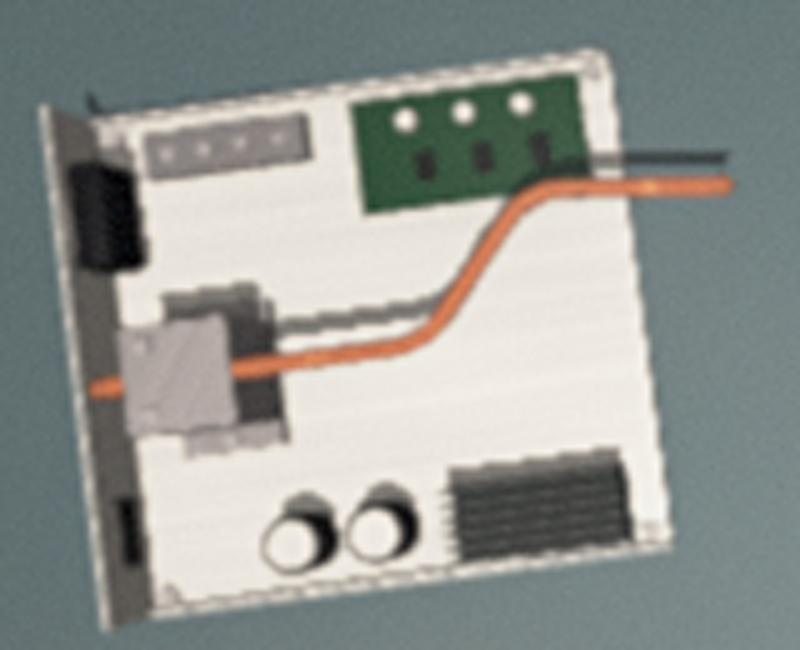

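Run:
```python
from h import *
s=arm.observe(); print(np.round(R.from_rotvec(s["ee_rot"]).as_matrix(),3))
cp=campose("top"); p,_=optics.get_image("top")
# stand corners from crop /4.5 + (355,110), tops at z=.018
c=np.array([[283,208],[352,247],[279,374],[208,328]])/4.5+[355,110]
P=onplane(cp,c,.018); print(np.round(P,4), P.mean(0)); 
print(np.linalg.norm(np.diff(P,axis=0),axis=1))
for a,b in((3,0),(2,1)): d=P[b]-P[a]; print(np.degrees(np.arctan2(d[1],d[0])))
# bar
b=np.array([[733,185],[560,188],[510,215],[450,310],[410,342],[235,370]])/5+[150,140]
print(np.round(onplane(cp,b,.085),4))
```

```text
[[-0.     0.943  0.334]
 [-0.     0.334 -0.943]
 [-1.    -0.     0.   ]]
[[ 0.6173 -0.2353  0.018 ]
 [ 0.5977 -0.2671  0.018 ]
 [ 0.5387 -0.2305  0.018 ]
 [ 0.5614 -0.1979  0.018 ]] [ 0.57876495 -0.23271907  0.018     ]
[0.03727265 0.06945264 0.03973337]
-33.82326638808652
-31.776886812919017
[[0.5754 0.0199 0.085 ]
 [0.5763 0.0893 0.085 ]
 [0.5661 0.1097 0.085 ]
 [0.5287 0.1347 0.085 ]
 [0.5164 0.151  0.085 ]
 [0.5072 0.2218 0.085 ]]
```

Call:
send_rows:
  rows:
    - [[10,47,-21,-5,0,0,100],[20,94,-42,-10,0,0,100],[25,140,-64,-15,0,0,100],[25,187,-85,-20,0,0,100],[25,234,-106,-25,0,0,100],[25,281,-127,-30,0,0,100],[25,328,-148,-35,0,0,100],[25,374,-170,-37.5,0,0,100]]

```text
clock: 1.4
position: [0.4967, -0.3116, 0.202]
ee_rot: [0.448, 1.523, -0.449]
force: [-0.3, -0.7, 0.1]
width: 0.998
```

Call:
send_rows:
  rows:
    - [[0,40,9,0,0,0,100],[0,80,18,0,0,0,100],[0,111,26,0,0,0,100],[0,111,26,0,0,0,100],[0,111,26,0,0,0,100],[0,111,26,0,0,0,100],[0,111,26,0,0,0,100],[0,111,26,0,0,0,100]]

```text
clock: 2.2
position: [0.5769, -0.2352, 0.2019]
ee_rot: [0.452, 1.523, -0.453]
force: [-0.5, -0.4, -0.6]
width: 1.001
```

Run:
```python
from h import *
s=arm.observe(); p,d=optics.get_image("wrist"); cv2.imwrite("pics/w1.png",p[:,:,::-1]); np.savez("pics/w1.npz",p=p,d=d,pos=s["position"],rot=s["ee_rot"])
print(s["position"],s["clock"]); print(np.round(R.from_rotvec(s["ee_rot"]).as_matrix(),3))
cp=campose("wrist",s)
print(project(cp,[[.579,-.233,.018],[.579,-.233,.062],s["position"]]))
print(d[::40,320])
```

```text
[ 0.57693235 -0.23517905  0.20185089] 2.2
[[-0.     0.546  0.838]
 [-0.     0.838 -0.546]
 [-1.    -0.     0.   ]]
[[323.82829858 179.67764998]
 [324.01717322 190.41277648]
 [324.08151532 265.42839675]]
[0.32103106 0.33047414 0.33902523 0.34905764 0.3429603  0.37042513
 0.38434434 0.3969658  0.08653665 0.07658757]
```

View pics/w1.png

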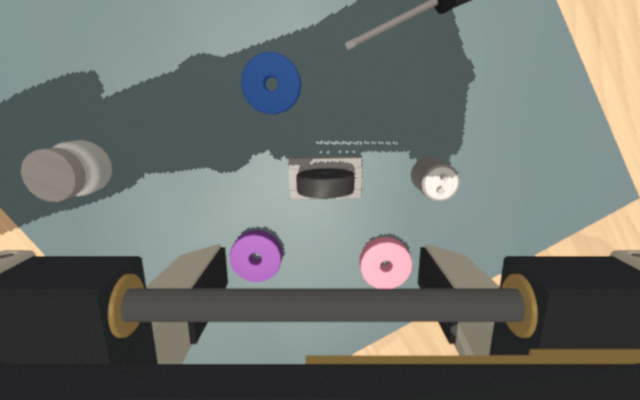

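Run:
```python
from h import *
f=np.load("pics/w1.npz"); p=f["p"]
up(p,(275,140,100,75),8,"pics/w1c.png")
```

```text
(no output)
```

View pics/w1c.png

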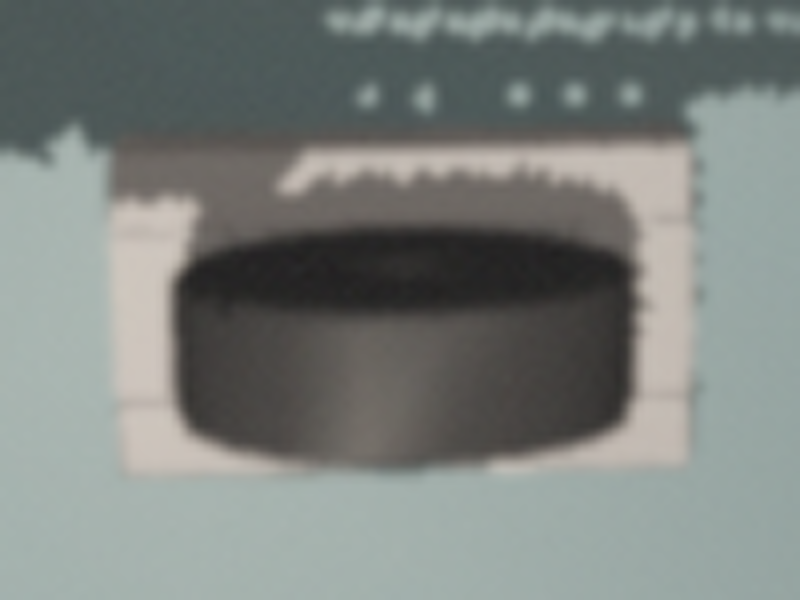

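Run:
```python
from h import *
f=np.load("pics/w1.npz"); st=dict(position=f["pos"],ee_rot=f["rot"]); cp=campose("wrist",st)
c=(np.array([[112,145],[690,140],[690,466],[123,472]])-3.5)/8+[275,140]
P=onplane(cp,c,.018); Rm=R.from_rotvec(st["ee_rot"]).as_matrix()
L=(P-st["position"])@Rm*1000
print(np.round(P,4),P.mean(0)); print(np.round(L,1),L.mean(0))
# core: extremes left/right at z=.035 equator approx (x 178..634), 
e=(np.array([[178,350],[634,350]])-3.5)/8+[275,140]
Q=(onplane(cp,e,.035)-st["position"])@Rm*1000; print(np.round(Q,1),Q.mean(0))
```

```text
[[ 0.5625 -0.1969  0.018 ]
 [ 0.6203 -0.2338  0.018 ]
 [ 0.5995 -0.2679  0.018 ]
 [ 0.5409 -0.2307  0.018 ]] [ 0.5808074  -0.23233611  0.018     ]
[[183.8  24.3 -33. ]
 [183.8  24.9  35.5]
 [183.9 -15.   36.8]
 [183.9 -15.8 -32.7]] [183.84899861   4.58461987   1.66610423]
[[166.8   3.2 -24.4]
 [166.9   3.2  28. ]] [166.84967402   3.21162374   1.81907557]
```

Call:
send_rows:
  rows:
    - [[30,4.6,1.8,0,0,0,100],[70,4.6,1.8,0,0,0,100],[110,4.6,1.8,0,0,0,100],[140,4.6,1.8,0,0,0,100],[160,4.6,1.8,0,0,0,100],[172,4.6,1.8,0,0,0,100],[179,4.6,1.8,0,0,0,100],[179,4.6,1.8,0,0,0,100]]

```text
clock: 3.05
position: [0.5815, -0.2313, 0.0225]
ee_rot: [0.451, 1.524, -0.451]
force: [-0.3, -0.3, 0.4]
width: 1.0
```

Run:
```python
from h import *
s=arm.observe(); p,d=optics.get_image("wrist"); cv2.imwrite("pics/w2.png",p[:,:,::-1]); print(s["position"],s["force"])
```

```text
[ 0.58151467 -0.23129495  0.0225349 ] [-0.29408003 -0.25121377  0.39060849]
```

View pics/w2.png

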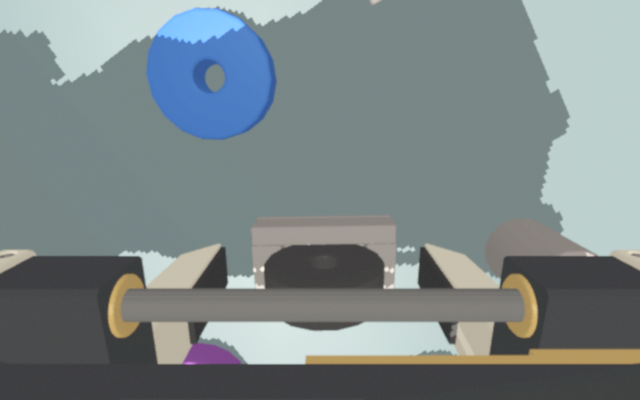

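Call:
send_rows:
  rows:
    - [[0,0,0,0,0,0,50],[0,0,0,0,0,0,50],[0,0,0,0,0,0,50],[0,0,0,0,0,0,50],[0,0,0,0,0,0,50],[0,0,0,0,0,0,50],[0,0,0,0,0,0,50],[0,0,0,0,0,0,50]]
  grip_force: 30

```text
clock: 3.9
position: [0.5822, -0.2315, 0.023]
ee_rot: [0.451, 1.522, -0.451]
force: [1.3, -2.6, 1.7]
width: 0.574
```

Call:
send_rows:
  rows:
    - [[-4,0,0,0,0,0,45],[-12,0,0,0,0,0,45],[-25,0,0,0,0,0,45],[-45,0,0,0,0,0,45],[-75,0,0,0,0,0,45],[-115,0,0,0,0,0,45],[-150,0,0,0,0,0,45],[-165,0,0,0,0,0,45]]

```text
clock: 4.7
position: [0.583, -0.2312, 0.1927]
ee_rot: [0.45, 1.518, -0.45]
force: [0.3, 0.3, -1.7]
width: 0.569
```

Run:
```python
from h import *
s=arm.observe(); p,d=optics.get_image("wrist"); cv2.imwrite("pics/w3.png",p[:,:,::-1]); print(s["position"],s["force"])
Rm=R.from_rotvec(s["ee_rot"]).as_matrix(); print(np.round(Rm,3))
# proposed view pose: TCP at xy so that camera sees bar centre; yaw so tool y at 100deg
```

```text
[ 0.58298298 -0.2312085   0.19269745] [ 0.30416414  0.25041135 -1.67479079]
[[ 0.005  0.544  0.839]
 [-0.001  0.839 -0.544]
 [-1.     0.002  0.005]]
```

View pics/w3.png

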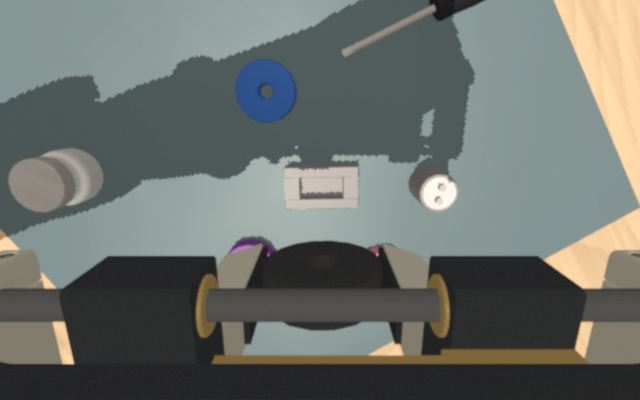

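Call:
send_rows:
  rows:
    - [[-5,25,-20,-5,0,0,45],[-10,60,-48,-12,0,0,45],[-12,95,-75,-19,0,0,45],[-12,125,-99,-26,0,0,45],[-12,140,-111,-31,0,0,45],[-12,146,-116,-33,0,0,45],[-12,146,-116,-33,0,0,45],[-12,146,-116,-33,0,0,45]]

```text
clock: 5.55
position: [0.5636, -0.0473, 0.1994]
ee_rot: [0.002, 1.571, -0.003]
force: [-0.9, -0.5, -2.4]
width: 0.566
```

Run:
```python
from h import *
s=arm.observe(); p,d=optics.get_image("wrist"); cv2.imwrite("pics/w4.png",p[:,:,::-1]); print(s["position"],s["force"])
np.savez("pics/w4.npz",p=p,d=d,pos=s["position"],rot=s["ee_rot"])
Rm=R.from_rotvec(s["ee_rot"]).as_matrix(); print(np.round(Rm,3))
for t in("bar_end","stop"):
  for r in finder.place_of("wrist",t)[:3]: print(t,r,onplane(campose("wrist",s),r["xy"],.085))
```

```text
[ 0.56362307 -0.04726162  0.19941333] [-0.92447746 -0.51052031 -2.41741096]
[[-0.001  0.003  1.   ]
 [-0.001  1.    -0.003]
 [-1.    -0.001 -0.001]]
bar_end {'xy': [339.5, 112.3], 'confidence': 0.9} [[0.5754964  0.02088556 0.085     ]]
```

View pics/w4.png

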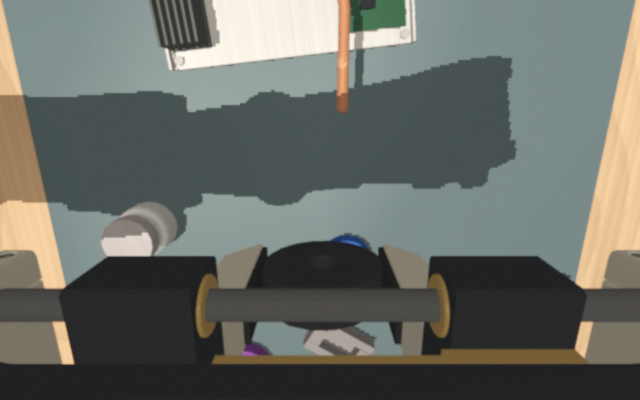

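Call:
send_rows:
  rows:
    - [[-15,15,-3,0,0,0,45],[-35,45,-8,0,0,0,45],[-55,80,-13,0,0,0,45],[-66,105,-17,0,0,0,45],[-70,117,-19,0,0,0,45],[-70,117,-19,0,0,0,45],[-70,117,-19,0,0,0,45],[-70,117,-19,0,0,0,45]]

```text
clock: 6.5
position: [0.5447, 0.0693, 0.2688]
ee_rot: [0.001, 1.572, -0.003]
force: [-0.3, 0.1, -2.9]
width: 0.566
```

Run:
```python
from h import *
s=arm.observe(); p,d=optics.get_image("wrist"); cv2.imwrite("pics/w5.png",p[:,:,::-1]); print(s["position"],s["force"])
np.savez("pics/w5.npz",p=p,d=d,pos=s["position"],rot=s["ee_rot"])
for t in("bar_end","stop"):
  for r in finder.place_of("wrist",t)[:3]: print(t,r,onplane(campose("wrist",s),r["xy"],.085))
for r in finder.regions_of("wrist","bar")[:2]:
  print(r["confidence"],r["bbox"],r["region"].sum()); np.save("pics/w5bar.npy",r["region"])
```

```text
[0.54467462 0.0693333  0.26884791] [-0.27597973  0.08539031 -2.87989458]
bar_end {'xy': [356.4, 228.1], 'confidence': 0.54} [[0.57771108 0.02311498 0.085     ]]
stop {'xy': [282.8, 4.7], 'confidence': 0.7} [[0.510329   0.22403481 0.085     ]]
0.86 [279.9, 5.6, 83.9, 226.5] 2298
0.6 [252.9, 0.9, 65.3, 27.9] 1420
```

View pics/w5.png

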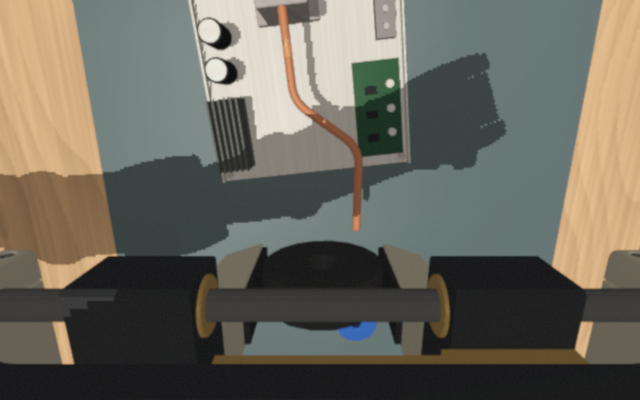

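```bash
cat > bar.py <<'E'
from h import *
from scipy.optimize import least_squares
def mask(p):
    hsv=cv2.cvtColor(p,cv2.COLOR_RGB2HSV); h,s,v=[hsv[...,i].astype(int) for i in range(3)]
    m=((h<=14)&(s>95)&(v>60)).astype(np.uint8)
    return m
def curve(q,n=400):
    # q: sx,sy,phi(stop outward dir heading), L3,th2,L2,th1,L1 ; from stop outward
    sx,sy,phi,L3,t2,L2,t1,L1=q; Rb=.03
    # travelling from stop outward: the bends are mirrored: last bend (right, tip->block) = travelling outward left
    tot=[L3,Rb*t2,L2,Rb*t1,L1]; s=np.linspace(0,sum(tot),n); c=np.cumsum([0]+tot)
    k=np.zeros(n); k[(s>=c[1])&(s<c[2])]=1/Rb; k[(s>=c[3])&(s<c[4])]=-1/Rb
    def head(x):
        return phi+np.clip(x-c[1],0,tot[1])/Rb-np.clip(x-c[3],0,tot[3])/Rb
    mid=(s[1:]+s[:-1])/2; h=head(mid); ds=s[1]-s[0]
    P=np.c_[np.r_[0,np.cumsum(np.cos(h)*ds)]+sx,np.r_[0,np.cumsum(np.sin(h)*ds)]+sy]
    return P,head(s),s
E
python3 - <<'E'
from bar import *
for n in ("w4","w5"):
    f=np.load(f"pics/{n}.npz"); m=mask(f["p"]); m[250:]=0
    k,l,st,_=cv2.connectedComponentsWithStats(m)
    print(n,[(list(x)) for x in st[1:] if x[4]>60])
f=np.load("pics/w5.npz"); m=mask(f["p"]); o=f["p"].copy(); o[m>0]=[0,255,0]; up(o,(240,0,160,240),2.5,"pics/m5.png")
E
```

```text
w4 [[np.int32(337), np.int32(0), np.int32(13), np.int32(113), np.int32(1161)]]
w5 [[np.int32(277), np.int32(5), np.int32(86), np.int32(226), np.int32(1906)]]
```

View pics/m5.png

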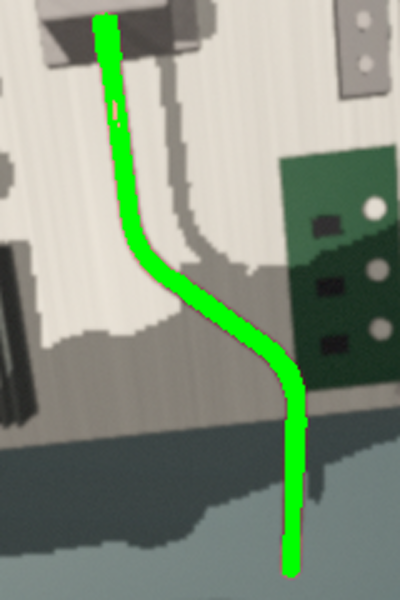

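```bash
cat > fit.py <<'E'
from bar import *
from scipy.spatial import cKDTree
def pts(n,st,p,rows=250,minarea=300):
    m=mask(p); m[rows:]=0
    k,l,s,_=cv2.connectedComponentsWithStats(m); i=1+np.argmax(s[1:,4])
    v,u=np.nonzero(l==i); return onplane(campose(n,st),np.c_[u,v],.085)[:,:2]
def fit(P,q0,other=None):
    def res(q):
        C,_,_=curve(q); C=C
        d,_=cKDTree(C).query(P)
        return np.r_[d*1000,0]
    q=least_squares(res,q0,diff_step=1e-3,x_scale=[.01,.01,.1,.02,.2,.02,.2,.02]).x
    return q,res(q)
E
python3 - <<'E'
from fit import *
q0=[.508,.2235,np.radians(-83),.06,np.radians(60),.045,np.radians(55),.06]
f=np.load("pics/w5.npz"); st=dict(position=f["pos"],ee_rot=f["rot"])
P5=pts("wrist",st,f["p"])
f4=np.load("pics/w4.npz"); P4=pts("wrist",dict(position=f4["pos"],ee_rot=f4["rot"]),f4["p"])
pt,_=optics.get_image("top"); 
mt=mask(pt); mt[:, :190]=0; mt[:,310:]=0; mt[:150]=0;mt[260:]=0
v,u=np.nonzero(mt); Pt=onplane(campose("top"),np.c_[u,v],.085)[:,:2]; print(len(Pt))
def show(t,P):
    def res(q):
        # fix ends long: L1,L3 nominal end determined later
        C,_,_=curve(q); d,_=cKDTree(C).query(P); return d*1000
    q=least_squares(res,q0,diff_step=1e-3,x_scale=[.01,.01,.1,.02,.2,.02,.2,.02]).x
    r=res(q); C,h,s=curve(q)
    print(t,"q",np.round(q[:2],4),"phi",np.degrees(q[2]).round(1),"L3",q[3].round(4),"t2",np.degrees(q[4]).round(1),"L2",q[5].round(4),"t1",np.degrees(q[6]).round(1),"L1",q[7].round(4),"rms",np.sqrt((r**2).mean()).round(2),"tip",np.round(C[-1],4),"minmaxy",P[:,1].min().round(4),P[:,1].max().round(4))
    return q
q5=show("w5",P5); qt=show("top",Pt)
np.save("q5.npy",q5)
# compare w4 with w5 curve
C,h,s=curve(q5); 
for n,P in(("w4",P4),("top",Pt),("w5",P5)):
    # mean x per y bin on tip straight
    for y in(.03,.045,.06,.075):
        sel=abs(P[:,1]-y)<.004
        if sel.sum()>5: print(n,y,(P[sel,0].max()+P[sel,0].min())/2, np.ptp(P[sel,0]), P[sel,0].mean())
# bar's inner end & heading
print(np.degrees(h[[0,200,-1]]))
E
```

```text
91
w5 q [0.5086 0.2235] phi -83.4 L3 0.0651 t2 48.6 L2 0.0441 t1 55.9 L1 0.0651 rms 2.04 tip [0.577  0.0224] minmaxy 0.0211 0.2238
top q [0.5497 0.2444] phi -171.0 L3 0.072 t2 129.2 L2 0.1392 t1 49.1 L1 0.0429 rms 2.09 tip [0.5763 0.0226] minmaxy 0.0231 0.0733
w4 0.03 0.5772240058725164 0.007326924065215734 0.5772091995407749
w4 0.045 0.5773879998505322 0.006499384572608458 0.5773750818910071
w4 0.06 0.5775357504603769 0.0070583060662992025 0.5775045207098939
w4 0.075 0.5779829320728013 0.006897531018196679 0.577808182388045
top 0.03 0.5766901915766116 0.006199393318260582 0.5766897297028716
top 0.045 0.577124705173526 0.006202136993385898 0.5769257792055147
top 0.06 0.5766183221921587 0.004198460047609709 0.576618072910526
top 0.075 0.576990895786341 0.004075795546775063 0.5769907735769176
w5 0.03 0.5771487711698741 0.006165198815665018 0.5771401240579562
w5 0.045 0.5772860522817533 0.005110053055157215 0.577278979118249
w5 0.06 0.5773977530594574 0.00602432324136315 0.5773894993063495
w5 0.075 0.5775067871942077 0.006917012178394133 0.5774974118794491
[-83.39918186 -34.81582257 -90.69398715]
```

Call:
send_rows:
  rows:
    - [[0,-30,10,0,0,0,45],[10,-65,24,0,0,0,45],[40,-84,30,0.5,0,0,45],[80,-89,32,0.5,0,0,45],[120,-89,32,0.5,0,0,45],[150,-89,32,0.5,0,0,45],[165,-89,32,0.5,0,0,45],[165,-89,32,0.5,0,0,45]]

```text
clock: 7.55
position: [0.5751, -0.018, 0.1022]
ee_rot: [0.007, 1.576, -0.007]
force: [0.3, -0.9, -1.7]
width: 0.568
```

```bash
cat > plan.py <<'E'
from fit import *
q5=np.load("q5.npy")
CZ=float(open("cz.txt").read()) if __import__("os").path.exists("cz.txt") else .012
C,hd,s=curve(q5,2000)
L=s[-1]
tipdir=np.array([np.cos(hd[-1]),np.sin(hd[-1])])
def at(t): # t: arclength from tip inward (negative = outside)
    t=np.atleast_1d(t).astype(float); sx=L-t
    P=np.c_[np.interp(sx,s,C[:,0]),np.interp(sx,s,C[:,1])]
    ex=np.clip(-t,0,None); P=P+ex[:,None]*tipdir
    # beyond the face
    ib=np.clip(t-L,0,None); d0=np.array([np.cos(hd[0]),np.sin(hd[0])]); P=P-ib[:,None]*d0
    return P
def pose(t):
    W=at(t+np.linspace(-.009,.009,19)); c=W.mean(0); d=np.linalg.svd(W-c)[2][0]
    d=d*np.sign(d@(W[-1]-W[0])); return c,np.degrees(np.arctan2(d[1],d[0]))
def rows(ts,off=(0,0,0)):
    st=arm.observe(); Rm=R.from_rotvec(st["ee_rot"]).as_matrix(); p=np.array(st["position"])
    yaw=np.degrees(np.arctan2(Rm[1,1],Rm[0,1])); print("clock",st["clock"],"pos",np.round(p,4),"yaw",yaw.round(2),"tilt",np.round(Rm[2,1:],3),"F",np.round(st["force"],1),"M",np.round(st["ft_torque"],2),"w",round(st["width"],3))
    # current arc position of the core
    cc=p[:2]; tt=np.linspace(-.06,L,1000); A=np.array([pose(t)[0] for t in tt]); i=np.argmin(((A-cc)**2).sum(1)); print("t now",tt[i].round(4),"lat err mm",(np.linalg.norm(A[i]-cc)*1000).round(2),"of",(L-.009).round(4), "yaw err",(pose(tt[i])[1]-yaw).round(1))
    for t in ts:
        c,h=pose(t); w=np.array([c[0],c[1],.085-CZ])-p+np.array(off)
        print(round(t*1000,1),np.round(w@Rm*1000,1),"turn",np.round(-(h-yaw),1))
E
python3 - <<'E'
from plan import *
print(q5[3:],L)
rows([-.041,-.03,-.015,0,.01])
for n in("side","wrist"):
    p,d=optics.get_image(n); cv2.imwrite(f"pics/p6{n}.png",p[:,:,::-1])
    if n=="side": up(p,(230,110,170,130),4.7,"pics/p6c.png")
E
```

```text
[0.06508846 0.84793958 0.04406055 0.97525795 0.06513145] 0.22897638217442412
clock 7.55 pos [ 0.5751 -0.018   0.1022] yaw 89.5 tilt [-0.    -0.005] F [ 0.3 -0.9 -1.7] M [ 0.   -0.07 -0.02] w 0.568
t now -0.0406 lat err mm 1.5 of 0.22 yaw err -0.2
-41.0 [29.2 -0.5  1.6] turn 0.2
-30.0 [29.2 10.5  1.7] turn 0.2
-15.0 [29.2 25.5  1.7] turn 0.2
0 [29.2 40.5  1.8] turn 0.2
10.0 [29.2 50.5  1.8] turn 0.2
```

View pics/p6c.png

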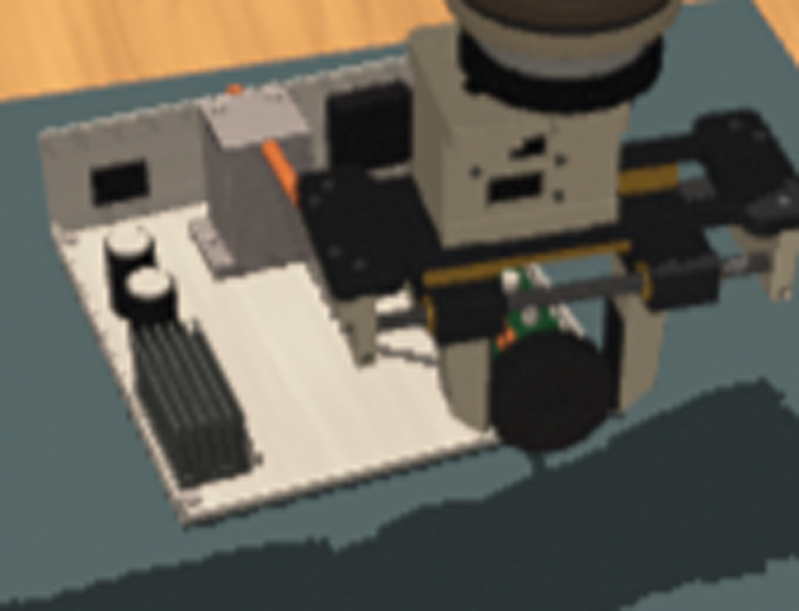

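View pics/p6wrist.png

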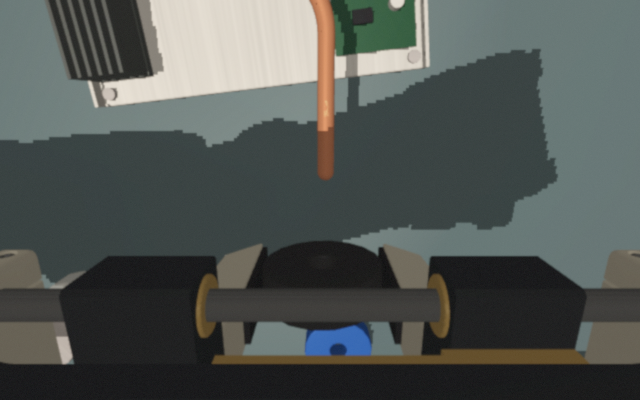

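Run:
```python
from h import *
s=arm.observe(); p,d=optics.get_image("wrist"); cp=campose("wrist",s); Rm=R.from_rotvec(s["ee_rot"]).as_matrix()
up(p,(240,230,170,110),4.7,"pics/p7.png")
for z in(-10,-12,-14):
    T=np.array([[z-27,9,0],[z+27,9,0],[z-27,-9,0],[z,9,0],[z,9,27],[z,9,-27],[z-6.5,9,0],[z+6.5,9,0]])/1000
    print(z,np.round(project(cp,s["position"]+T@Rm.T),1).tolist())
vs=[244,250,258,262,266,272,276,280,322,326]
K,Rc,t,_=cp
for v in vs:
    dd=d[v,324]; r=ray(cp,[[324,v]])[0]; X=t+r*dd; print(v,round(float(dd),4),np.round((X-s["position"])@Rm*1000,1))
```

```text
-10 [[324.2, 287.7], [323.7, 236.0], [324.1, 329.6], [323.9, 257.6], [384.7, 257.7], [263.1, 257.6], [324.0, 264.0], [323.9, 251.8]]
-12 [[324.2, 290.4], [323.7, 237.4], [324.1, 332.8], [324.0, 259.5], [385.5, 259.6], [262.4, 259.5], [324.0, 266.0], [323.9, 253.6]]
-14 [[324.3, 293.2], [323.8, 238.8], [324.2, 336.1], [324.0, 261.5], [386.3, 261.5], [261.7, 261.4], [324.0, 268.1], [323.9, 255.4]]
244 0.1806 [10.9  7.   0.1]
250 0.1721 [2.2 7.5 0.1]
258 0.1681 [-2.5  5.5  0.1]
262 0.1678 [-3.4  3.8  0.1]
266 0.1675 [-4.2  2.2  0.1]
272 0.1497 [-21.2   7.5  -0. ]
276 0.1469 [-24.1   7.2  -0. ]
280 0.1444 [-26.9   6.9  -0. ]
322 0.1391 [-36.2  -6.2  -0. ]
326 0.1399 [-35.9  -8.2  -0. ]
```

View pics/p7.png

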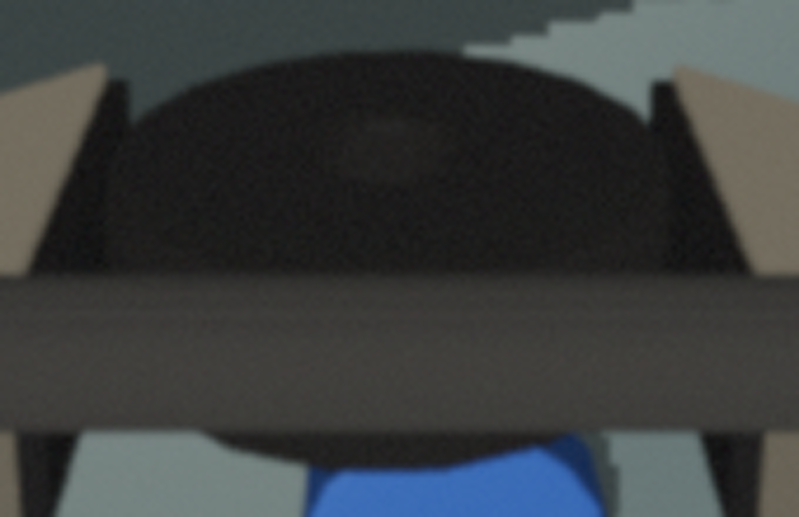

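Run:
```python
from h import *
s=arm.observe(); p,d=optics.get_image("wrist"); cp=campose("wrist",s); Rm=R.from_rotvec(s["ee_rot"]).as_matrix()
K,Rc,t,_=cp
from bar import mask
m=mask(p); m[200:]=0
for v in range(110,180,8):
    us=np.nonzero(m[v])[0]; u=int(us.mean()); dd=d[v,u-1:u+2].mean(); X=t+ray(cp,[[u,v]])[0]*dd; print(v,u,len(us),np.round(X,4))
A=[]
for u in range(310,340,3):
  for v in (319,322,325): A.append((t+ray(cp,[[u,v]])[0]*d[v,u]-s["position"])@Rm*1000)
print("core top",np.mean(A,0),np.std(A,0))
# bench
for uv in((100,200),(450,220)): print(t+ray(cp,[uv])[0]*d[uv[1],uv[0]])
```

```text
110 322 16 [0.5773 0.0543 0.0893]
118 322 16 [0.5773 0.0507 0.089 ]
126 322 17 [0.5772 0.047  0.088 ]
134 322 16 [0.5772 0.0432 0.088 ]
142 322 16 [0.5772 0.0395 0.0884]
150 322 16 [0.5771 0.0356 0.0879]
158 322 16 [0.5771 0.0317 0.0881]
166 322 16 [0.5771 0.0278 0.0883]
174 322 15 [0.577  0.0239 0.0886]
core top [-51.51922697   3.94364786  -0.2986227 ] [21.78986492 15.35030147  2.96892024]
[ 0.41038064 -0.01122554  0.00220048]
[ 6.75044392e-01 -2.99466327e-02 -8.56516669e-05]
```

Run:
```python
import cv2,numpy as np
for n in("w2","w3","p6wrist"):
    g=cv2.cvtColor(cv2.imread(f"pics/{n}.png"),cv2.COLOR_BGR2GRAY).astype(int)
    print(n,"row profile",g[318:338,300:306].mean(1).astype(int), "left/right row270",g[270,255:275],g[270,376:396])
    print(g[250:270,324])
```

```text
w2 row profile [124 122 119 108  89  77  74  75  76  96 152 202 221 224 224 224 224 224
 224 224] left/right row270 [231 188 159 159 171 202 230 238 217 146  73  65  66  64  63  64  63  63
  63  63] [ 63  65  65  64  66  65  70  97 167 218 231 225 213 201 225 237 237 225
 195 202]
[64 64 63 65 66 74 83 85 79 76 75 76 76 76 76 75 75 76 72 68]
w3 row profile [ 79  79  76  67  53  46  44  44  45  60  98 137 154 157 157 157 156 157
 156 156] left/right row270 [30 32 34 32 32 30 34 32 39 38 37 37 38 37 35 39 39 34 35 39] [ 38  41  39  36  39  36  37  32  29  30  29  34  33  33  32  43  74 110
 126 134]
[37 38 35 36 37 44 50 52 49 46 47 45 44 46 45 46 45 46 41 37]
p6wrist row profile [ 60  60  58  51  41  34  33  33  34  43  74 108 123 125 124 124 124 123
 123 123] left/right row270 [25 22 25 22 22 19 23 24 25 29 27 28 28 26 22 30 27 26 28 28] [ 27  26  27  30  28  25  24  22  20  17  23  23  23  22  22  33  56  86
 102 108]
[29 26 27 27 29 33 40 38 37 33 32 31 36 36 35 30 33 33 32 28]
```

```bash
echo 0.0118 > cz.txt
python3 - <<'E'
s=open("plan.py").read()
s=s.replace("c,h=pose(t); w=","c,h=pose(t); c=c+YO*np.array([np.cos(np.radians(h)),np.sin(np.radians(h))]); w=")
s=s.replace("cc=p[:2]; ","cc=p[:2]-YO*Rm[:2,1]; ").replace("q5=np.load","YO=.0015\nq5=np.load")
open("plan.py","w").write(s)
E
python3 - <<'E'
from plan import *
rows([-.025,-.015])
E
```

```text
clock 7.75 pos [ 0.5778 -0.0175  0.1061] yaw 89.51 tilt [0.    0.002] F [ 0.5 -0.5 -2.1] M [-0.01 -0.18  0.01] w 0.572
t now -0.0415 lat err mm 1.24 of 0.22 yaw err -0.2
-25.0 [32.9 16.4 -1.3] turn 0.2
-15.0 [32.9 26.4 -1.2] turn 0.2
```

Call:
send_rows:
  rows:
    - [[5,3,-0.3,0,0,0,45],[12,8,-0.8,0.1,0,0,45],[20,12,-1.2,0.2,0,0,45],[27,15,-1.3,0.2,0,0,45],[31,16,-1.3,0.2,0,0,45],[32.9,16.4,-1.3,0.2,0,0,45],[32.9,16.4,-1.3,0.2,0,0,45],[32.9,16.4,-1.3,0.2,0,0,45]]

```text
clock: 8.55
position: [0.5758, -0.0013, 0.0719]
ee_rot: [0.009, 1.571, -0.01]
force: [0.0, 0.2, -3.5]
width: 0.569
```

Run:
```python
from plan import *
p,d=optics.get_image("wrist"); up(p,(240,150,170,130),4.7,"pics/p8.png")
rows([-.025,-.02,-.015,-.01,-.005,0,.005,.01,.015])
```

```text
clock 8.6 pos [ 0.5758 -0.0013  0.072 ] yaw 89.31 tilt [-0.  0.] F [ 0.2 -0.2 -2. ] M [ 0.05 -0.1  -0.01] w 0.572
t now -0.0253 lat err mm 0.93 of 0.22 yaw err -0.0
-25.0 [-1.2  0.3  0.9] turn 0.0
-20.0 [-1.2  5.3  0.9] turn 0.0
-15.0 [-1.2 10.3  0.9] turn 0.0
-10.0 [-1.2 15.3  0.9] turn 0.0
-5.0 [-1.2 20.3  0.9] turn 0.0
0 [-1.2 25.3  0.9] turn 0.0
5.0 [-1.2 30.3  0.9] turn 0.0
10.0 [-1.2 35.3  0.9] turn 0.0
15.0 [-1.2 40.3  0.9] turn 0.0
```

View pics/p8.png

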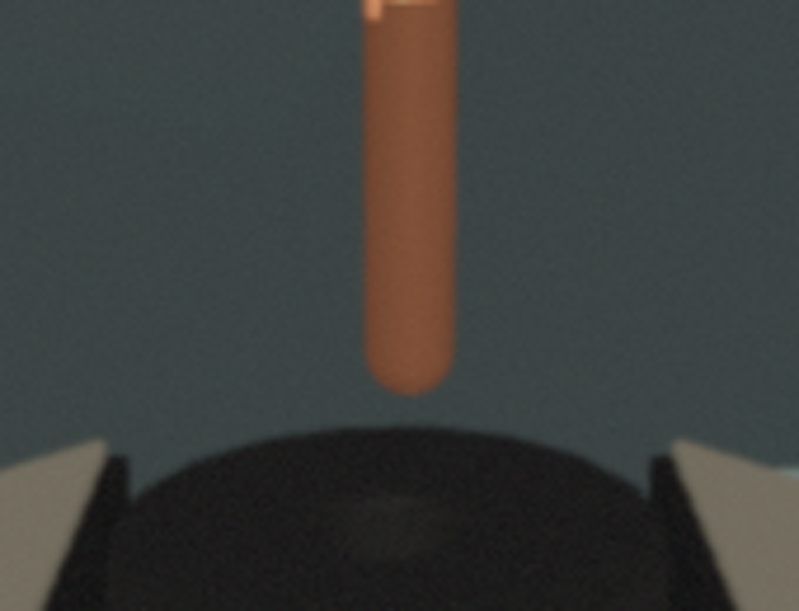

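Call:
send_rows:
  rows:
    - [[-0.5,0,0.5,0,0,0,45],[-1,0,1,0,0,0,45],[-1.5,0,1.9,0,0,0,45],[-1.5,1,1.9,0,0,0,45],[-1.5,2,1.9,0,0,0,45],[-1.5,3,1.9,0,0,0,45],[-1.5,4,1.9,0,0,0,45],[-1.5,4,1.9,0,0,0,45]]

```text
clock: 9.4
position: [0.5775, 0.0031, 0.0733]
ee_rot: [0.009, 1.571, -0.009]
force: [0.3, -0.1, -2.5]
width: 0.57
```

Run:
```python
from plan import *
p,d=optics.get_image("wrist"); up(p,(240,150,170,130),4.7,"pics/p9.png")
rows([-.02,-.015,-.01,-.005,0,.005,.01,.015])
s=arm.observe(); cp=campose("wrist",s)
P=pts("wrist",s,p,rows=240); 
for y in(.03,.04,.05,.06): 
    sel=abs(P[:,1]-y)<.003; print(y,P[sel,0].mean(),at(L and .0)[0] if 0 else np.interp(y,C[::-1,1],C[::-1,0]))
print("tip",P[:,1].min())
g=cv2.cvtColor(p,cv2.COLOR_RGB2GRAY).astype(int);
```

```text
clock 9.45 pos [0.5775 0.0029 0.0733] yaw 89.33 tilt [-0. -0.] F [ 0.4  0.3 -2.6] M [ 0.02 -0.15 -0.02] w 0.572
t now -0.0209 lat err mm 0.72 of 0.22 yaw err -0.0
-20.0 [ 0.1  1.  -0.7] turn 0.0
-15.0 [ 0.1  6.  -0.7] turn 0.0
-10.0 [ 0.1 11.  -0.7] turn 0.0
-5.0 [ 0.1 16.  -0.7] turn 0.0
0 [ 0.1 21.  -0.7] turn 0.0
5.0 [ 0.1 26.  -0.7] turn 0.0
10.0 [ 0.1 31.  -0.7] turn 0.0
15.0 [ 0.1 36.  -0.7] turn 0.0
0.03 0.5772482192190023 0.5771370835483125
0.04 0.5775002247549488 0.5772582130791766
0.05 0.5775200869924 0.5773793426100406
0.06 0.5775267377153799 0.5775004721409046
tip 0.021417456772471664
```

View pics/p9.png

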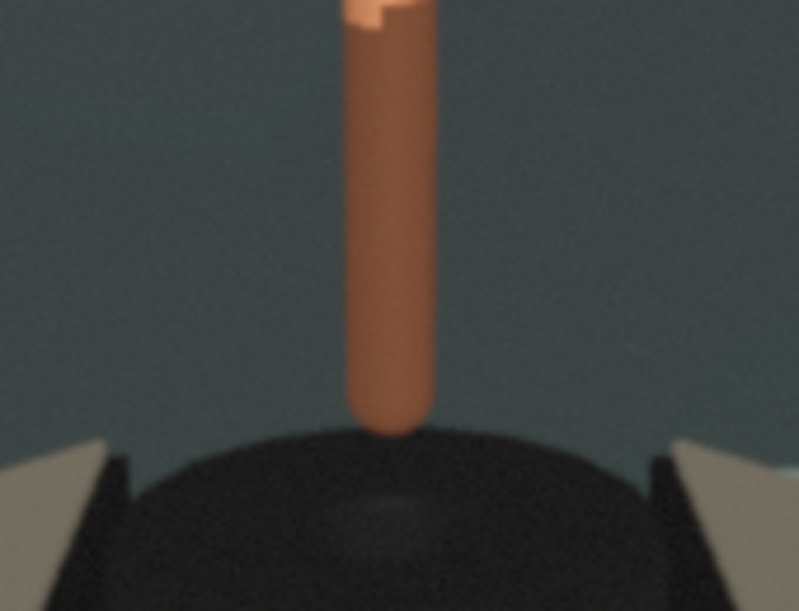

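```bash
python3 - <<'E'
s=open("plan.py").read()
s=s.replace("YO=.0015\n","YO=.0015; ZO=-.0006\n").replace("cc=p[:2]-YO*Rm[:2,1]","cc=p[:2]-YO*-1*0-0*Rm[:2,1]+(-YO*Rm[:2,1]+ZO*Rm[:2,2])")
s=s.replace("c=c+YO*np.array([np.cos(np.radians(h)),np.sin(np.radians(h))])","c=c+YO*np.array([np.cos(np.radians(h)),np.sin(np.radians(h))])-ZO*np.array([np.sin(np.radians(h)),-np.cos(np.radians(h))])")
s=s.replace("-YO*-1*0-0*Rm[:2,1]","")
open("plan.py","w").write(s)
E
python3 - <<'E'
from plan import *
rows([-.017,-.013,-.009,-.005,-.001,.002,.004])
E
```

```text
clock 9.45 pos [0.5775 0.0029 0.0733] yaw 89.33 tilt [-0. -0.] F [ 0.4  0.3 -2.6] M [ 0.02 -0.15 -0.02] w 0.572
t now -0.0209 lat err mm 0.13 of 0.22 yaw err -0.0
-17.0 [ 0.1  4.  -0.1] turn 0.0
-13.0 [ 0.1  8.  -0.1] turn 0.0
-9.0 [ 0.1 12.  -0.1] turn 0.0
-5.0 [ 0.1 16.  -0.1] turn 0.0
-1.0 [ 0.1 20.  -0.1] turn 0.0
2.0 [ 0.1 23.  -0.1] turn 0.0
4.0 [ 0.1 25.  -0.1] turn 0.0
```

Call:
send_rows:
  rows:
    - [[0,4,0,0,0,0,45],[0,8,0,0,0,0,45],[0,10.5,0,0,0,0,45],[0,12.5,0,0,0,0,45],[0,14,0,0,0,0,45],[0,15.5,0,0,0,0,45],[0,16,0,0,0,0,45],[0,16,0,0,0,0,45]]

```text
clock: 10.25
position: [0.5777, 0.0189, 0.0733]
ee_rot: [0.009, 1.571, -0.009]
force: [0.1, -0.8, -2.0]
width: 0.569
```

Run:
```python
from plan import *
p,d=optics.get_image("wrist"); up(p,(240,150,170,130),4.7,"pics/p10.png")
rows([-.002,0.002,.006,.01,.014,.018])
```

```text
clock 10.3 pos [0.5778 0.0188 0.0733] yaw 89.32 tilt [-0.  0.] F [-0.4  0.3 -2.4] M [-0.03 -0.11  0.05] w 0.574
t now -0.005 lat err mm 0.19 of 0.22 yaw err -0.0
-2.0 [ 0.1  3.1 -0.2] turn 0.0
2.0 [ 0.1  7.1 -0.2] turn 0.0
6.0 [ 0.1 11.1 -0.2] turn 0.0
10.0 [ 0.1 15.1 -0.2] turn 0.0
14.0 [ 0.1 19.1 -0.2] turn 0.0
18.0 [ 0.1 23.1 -0.2] turn 0.0
```

View pics/p10.png

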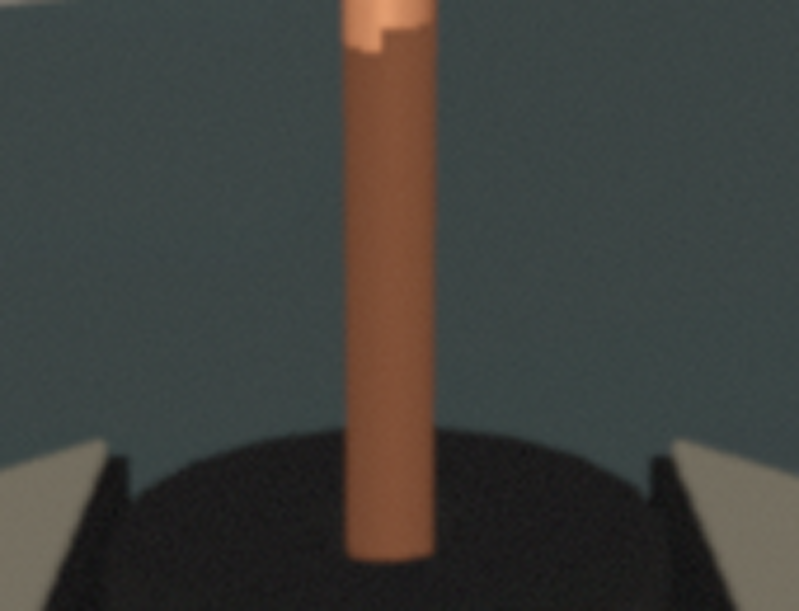

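Call:
send_rows:
  rows:
    - [[0,3,0,0,0,0,45],[0,7,0,0,0,0,45],[0,11,-0.1,0,0,0,45],[0,15,-0.1,0,0,0,45],[0,19,-0.2,0,0,0,45],[0,23,-0.2,0,0,0,45],[0,25,-0.2,0,0,0,45],[0,25,-0.2,0,0,0,45]]

```text
clock: 11.1
position: [0.5779, 0.0444, 0.0734]
ee_rot: [0.009, 1.571, -0.009]
force: [-0.9, 0.2, -2.2]
width: 0.567
```

Run:
```python
from plan import *
p,d=optics.get_image("wrist"); cv2.imwrite("pics/p11.png",p[:,:,::-1])
rows([.024,.028,0.032,.036,.04,.044,.048,.052])
s=arm.observe(); P=pts("wrist",s,p,rows=262); np.save("P11.npy",P)
d_,i=cKDTree(C).query(P)
# signed lateral residual per arc bin
n=np.c_[-np.sin(hd),np.cos(hd)]; e=((P-C[i])*n[i]).sum(1)
for a in range(0,230,15):
    sel=(L-s_[i]>=a/1000)&(L-s_[i]<(a+15)/1000) if False else ((L-s_arr[i]>=a/1000)&(L-s_arr[i]<(a+15)/1000) if 'arr' in globals() else ((L-np.linspace(0,L,len(C))[i]>=a/1000)&(L-np.linspace(0,L,len(C))[i]<(a+15)/1000)))
    if sel.sum()>8: print(a,sel.sum(),((e[sel].max()+e[sel].min())*500).round(2),(e[sel].mean()*1000).round(2))
```

```text
clock 11.15 pos [0.5778 0.044  0.0733] yaw 89.34 tilt [-0. -0.] F [ 0.2  0.5 -2.2] M [-0.05 -0.12 -0.03] w 0.573
t now 0.0201 lat err mm 0.1 of 0.22 yaw err -0.0
24.0 [0.1 3.9 0.1] turn 0.0
28.0 [0.1 7.9 0.1] turn 0.0
32.0 [ 0.1 11.9  0.1] turn 0.0
36.0 [ 0.1 15.9  0.1] turn 0.0
40.0 [ 0.1 19.9  0.1] turn 0.0
44.0 [ 0.1 23.9  0.1] turn 0.0
48.0 [ 0.1 27.9  0.1] turn 0.0
52.0 [ 0.1 31.9  0.1] turn 0.0
15 19 0.1 0.1
30 607 0.1 0.08
45 646 0.07 0.06
60 670 -0.04 0.05
75 701 -0.28 -0.19
90 722 -0.43 -0.36
105 765 -0.39 -0.37
120 807 -0.35 -0.34
135 862 -0.21 -0.33
150 671 -0.06 -0.36
```

View pics/p11.png

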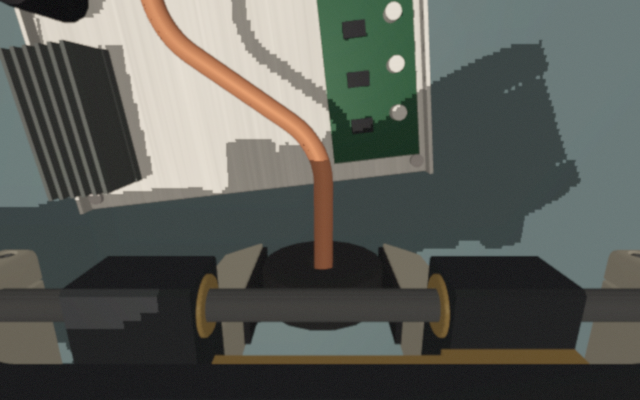

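Call:
send_rows:
  rows:
    - [[0,4,0,0,0,0,45],[0,9,0.1,0,0,0,45],[0,14,0.1,0,0,0,45],[0,19,0.1,0,0,0,45],[0,24,0.1,0,0,0,45],[0,28,0.1,0,0,0,45],[0,30,0.1,0,0,0,45],[0,30,0.1,0,0,0,45]]

```text
clock: 11.95
position: [0.5783, 0.0743, 0.0734]
ee_rot: [0.009, 1.571, -0.009]
force: [0.2, -0.4, -2.4]
width: 0.571
```

```bash
cat > refit.py <<'E'
from plan import *
def lat(P):
    d_,i=cKDTree(C).query(P); n=np.c_[-np.sin(hd),np.cos(hd)]; e=((P-C[i])*n[i]).sum(1); a=(L-s[i])*1000
    return a,e*1000
def report(P):
    a,e=lat(P)
    print("lat:",[(k,round(e[(a>=k)&(a<k+15)].mean(),2)) for k in range(0,230,15) if ((a>=k)&(a<k+15)).sum()>15])
E
python3 - <<'E'
from refit import *
p,d=optics.get_image("wrist"); st=arm.observe(); P=pts("wrist",st,p,rows=262); np.save("P12.npy",P); report(P)
f=np.load("pics/w5.npz"); P5=pts("wrist",dict(position=f["pos"],ee_rot=f["rot"]),f["p"])
P11=np.load("P11.npy")
# joint fit, weights ~ per-length
sets=[(P5,.5),(P11,1.),(P,1.)]
def res(q):
    Cc,_,_=curve(q,800); T=cKDTree(Cc); o=[]
    for X,w in sets:
        o.append(T.query(X)[0]*1000*w/np.sqrt(len(X))*30)
    return np.concatenate(o)
r=least_squares(res,q5,diff_step=1e-3,x_scale=[.01,.01,.1,.02,.2,.02,.2,.02]); q=r.x
Cc,_,_=curve(q,800); print("old",np.round(q5,4),"\nnew",np.round(q,4), Cc[-1])
np.save("q6.npy",q)
E
python3 - <<'E'
import re
s=open("plan.py").read(); open("plan.py","w").write(s.replace('np.load("q5.npy")','np.load("q6.npy")'))
E
python3 - <<'E'
from refit import *
report(np.load("P11.npy")); report(np.load("P12.npy"))
rows([.053,.056,.059,.062,.065,.068,.071,.074])
E
```

```text
lat: [(45, np.float64(0.22)), (60, np.float64(0.15)), (75, np.float64(-0.04)), (90, np.float64(-0.24)), (105, np.float64(-0.31)), (120, np.float64(-0.24)), (135, np.float64(-0.24)), (150, np.float64(-0.15)), (165, np.float64(0.12)), (180, np.float64(0.19))]
old [ 0.5086  0.2235 -1.4556  0.0651  0.8479  0.0441  0.9753  0.0651] 
new [ 0.5086  0.2233 -1.4548  0.0653  0.848   0.0441  0.9789  0.065 ] [0.57700114 0.0219989 ]
lat: [(30, np.float64(0.02)), (45, np.float64(-0.04)), (60, np.float64(-0.03)), (75, np.float64(-0.06)), (90, np.float64(-0.09)), (105, np.float64(-0.07)), (120, np.float64(-0.02)), (135, np.float64(-0.07)), (150, np.float64(-0.23))]
lat: [(60, np.float64(0.09)), (75, np.float64(0.08)), (90, np.float64(0.04)), (105, np.float64(-0.01)), (120, np.float64(0.07)), (135, np.float64(0.04)), (150, np.float64(-0.07)), (165, np.float64(0.12)), (180, np.float64(0.21))]
clock 12.0 pos [0.5783 0.0739 0.0733] yaw 89.33 tilt [-0.  0.] F [-0.4  0.  -2.5] M [-0.05 -0.11  0.02] w 0.572
t now 0.0503 lat err mm 0.11 of 0.2202 yaw err -0.2
53.0 [0.1 2.6 0.1] turn 0.2
56.0 [0.1 5.6 0.1] turn 0.2
59.0 [0.1 8.6 0.1] turn -0.0
62.0 [ 0.1 11.6 -0. ] turn -1.0
65.0 [ 0.1 14.6 -0.2] turn -3.2
68.0 [ 0.1 17.6 -0.6] turn -6.7
71.0 [ 0.1 20.6 -1.3] turn -11.4
74.0 [ 0.1 23.5 -2.1] turn -16.9
```

Call:
send_rows:
  rows:
    - [[0,3,0.1,0,0,0,45],[0,6,0.1,0,0,0,45],[0,9,0.1,0,0,0,45],[0,12,0,-1,0,0,45],[0,14.6,-0.2,-3.2,0,0,45],[0,17.6,-0.6,-6.7,0,0,45],[0,19.1,-0.9,-9,0,0,45],[0,19.1,-0.9,-9,0,0,45]]

```text
clock: 12.8
position: [0.5775, 0.0934, 0.0733]
ee_rot: [-0.116, 1.568, 0.116]
force: [0.3, 0.0, -2.0]
width: 0.572
```

Run:
```python
from refit import *
p,d=optics.get_image("wrist"); st=arm.observe(); report(pts("wrist",st,p,rows=258))
rows([.0725,.075,.0775,.08,.0825,.085,.0875,.09])
```

```text
lat: [(75, np.float64(0.5)), (90, np.float64(0.14)), (105, np.float64(0.27)), (120, np.float64(0.34)), (135, np.float64(0.24)), (150, np.float64(0.1)), (165, np.float64(0.26)), (180, np.float64(0.44)), (195, np.float64(0.72))]
clock 12.85 pos [0.5776 0.0931 0.0733] yaw 98.35 tilt [ 0. -0.] F [-0.4  0.5 -1.8] M [ 0.03 -0.13 -0.  ] w 0.57
t now 0.0697 lat err mm 0.08 of 0.2202 yaw err 0.2
72.5 [ 0.1  2.9 -0.3] turn -5.1
75.0 [ 0.1  5.4 -0.7] turn -9.8
77.5 [ 0.1  7.8 -1.4] turn -14.6
80.0 [ 0.1 10.1 -2.2] turn -19.4
82.5 [ 0.1 12.4 -3.3] turn -24.2
85.0 [ 0.1 14.6 -4.5] turn -28.9
87.5 [ 0.1 16.7 -5.9] turn -33.6
90.0 [ 0.1 18.7 -7.4] turn -37.9
```

Forces stay near zero, so I continue round the first bend.

Call:
send_rows:
  rows:
    - [[0,2,-0.2,-3.5,0,0,45],[0,4.2,-0.5,-7.5,0,0,45],[0,6.4,-1,-11.8,0,0,45],[0,8.5,-1.6,-16,0,0,45],[0,10.1,-2.2,-19.4,0,0,45],[0,11.3,-2.8,-22,0,0,45],[0,12.4,-3.3,-24.2,0,0,45],[0,12.4,-3.3,-24.2,0,0,45]]

```text
clock: 13.65
position: [0.5725, 0.1047, 0.0733]
ee_rot: [-0.445, 1.525, 0.445]
force: [-0.1, -0.1, -3.0]
width: 0.569
```

Run:
```python
from refit import *
p,d=optics.get_image("wrist"); st=arm.observe(); report(pts("wrist",st,p,rows=258)); cv2.imwrite("pics/p13.png",p[:,:,::-1])
rows([.085,.0875,.09,.0925,.095,.0975,.1])
```

```text
lat: [(90, np.float64(0.45)), (105, np.float64(0.35)), (120, np.float64(0.3)), (135, np.float64(0.25)), (150, np.float64(0.08)), (165, np.float64(0.14)), (180, np.float64(0.3)), (195, np.float64(0.77))]
clock 13.7 pos [0.5726 0.1047 0.0733] yaw 122.47 tilt [ 0. -0.] F [-0.2  0.1 -2.2] M [ 0.02 -0.12  0.01] w 0.57
t now 0.0821 lat err mm 0.17 of 0.2202 yaw err -0.6
85.0 [ 0.1  2.7 -0.1] turn -4.8
87.5 [ 0.1  5.2 -0.6] turn -9.5
90.0 [ 0.1  7.6 -1.2] turn -13.8
92.5 [ 0.1 10.  -1.9] turn -17.3
95.0 [ 0.1 12.4 -2.7] turn -19.9
97.5 [ 0.1 14.8 -3.6] turn -21.6
100.0 [ 0.1 17.1 -4.5] turn -22.5
```

View pics/p13.png

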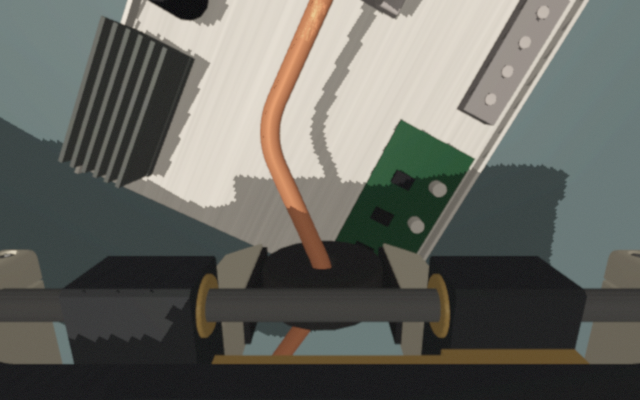

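Call:
send_rows:
  rows:
    - [[0,2.7,-0.1,-4.8,0,0,45],[0,5.2,-0.6,-9.5,0,0,45],[0,7.6,-1.2,-13.8,0,0,45],[0,10,-1.9,-17.3,0,0,45],[0,12.4,-2.7,-19.9,0,0,45],[0,14.8,-3.6,-21.6,0,0,45],[0,17.1,-4.5,-22.5,0,0,45],[0,17.1,-4.5,-22.5,0,0,45]]

```text
clock: 14.5
position: [0.5593, 0.117, 0.0734]
ee_rot: [-0.749, 1.438, 0.749]
force: [0.2, -0.1, -2.0]
width: 0.574
```

Run:
```python
from refit import *
p,d=optics.get_image("wrist"); st=arm.observe(); report(pts("wrist",st,p,rows=258)); 
rows([.103,.107,.111,.115,.119,.123,.127,.13])
```

```text
lat: [(105, np.float64(0.14)), (120, np.float64(0.34)), (135, np.float64(0.11)), (150, np.float64(0.07)), (165, np.float64(0.24)), (180, np.float64(0.4)), (195, np.float64(0.54)), (210, np.float64(0.57)), (225, np.float64(0.72))]
clock 14.55 pos [0.5595 0.1168 0.0733] yaw 144.98 tilt [-0. -0.] F [-0.4 -0.4 -2.2] M [ 0.06 -0.21  0.02] w 0.567
t now 0.1001 lat err mm 0.12 of 0.2202 yaw err -0.0
103.0 [ 0.1  2.8 -0.1] turn -0.3
107.0 [ 0.1  6.8 -0.1] turn -0.3
111.0 [ 0.1 10.8 -0.1] turn -0.3
115.0 [ 0.1 14.8 -0.2] turn -0.3
119.0 [ 0.1 18.8 -0.2] turn -0.3
123.0 [ 0.1 22.8 -0.2] turn -0.3
127.0 [ 0.1 26.8 -0.2] turn -0.3
130.0 [ 0.1 29.8 -0.2] turn -0.2
```

Call:
send_rows:
  rows:
    - [[0,3,-0.1,-0.3,0,0,45],[0,7,-0.1,-0.3,0,0,45],[0,11,-0.1,-0.3,0,0,45],[0,15,-0.2,-0.3,0,0,45],[0,19,-0.2,-0.3,0,0,45],[0,23,-0.2,-0.3,0,0,45],[0,26.5,-0.2,-0.3,0,0,45],[0,26.5,-0.2,-0.3,0,0,45]]

```text
clock: 15.35
position: [0.5372, 0.1322, 0.0734]
ee_rot: [-0.753, 1.436, 0.754]
force: [0.0, 0.2, -2.4]
width: 0.571
```

Run:
```python
from refit import *
p,d=optics.get_image("wrist"); st=arm.observe(); report(pts("wrist",st,p,rows=258)); cv2.imwrite("pics/p14.png",p[:,:,::-1])
rows([.13,.133,.136,.139,.142,.1445,.147,.1495])
```

```text
lat: [(135, np.float64(0.12)), (150, np.float64(0.02)), (165, np.float64(0.16)), (180, np.float64(0.22)), (195, np.float64(0.39)), (210, np.float64(0.55)), (225, np.float64(0.75))]
clock 15.4 pos [0.5376 0.1319 0.0734] yaw 145.35 tilt [-0. -0.] F [-0.   0.2 -3.5] M [ 0.05 -0.19 -0.02] w 0.569
t now 0.1267 lat err mm 0.07 of 0.2202 yaw err -0.1
130.0 [0.2 3.2 0. ] turn 0.1
133.0 [0.2 6.2 0. ] turn 0.4
136.0 [0.2 9.2 0.2] turn 1.6
139.0 [ 0.2 12.1  0.4] turn 4.0
142.0 [ 0.2 15.   0.9] turn 7.8
144.5 [ 0.2 17.4  1.4] turn 11.8
147.0 [ 0.2 19.7  2.1] turn 16.4
149.5 [ 0.2 22.   3. ] turn 21.2
```

View pics/p14.png

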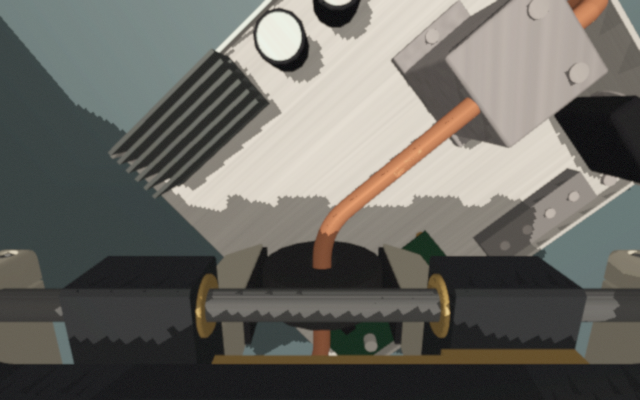

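```bash
python3 - <<'E'
from refit import *
st=arm.observe(); p=cv2.imread("pics/p14.png")[:,:,::-1].copy(); P=pts("wrist",st,p,rows=258)
# limit to before the face
d0=np.array([np.cos(hd[0]),np.sin(hd[0])]); a=(P-C[0])@d0; print("pts beyond face",(a<0).sum(),a.min())
P=P[a>0.002]
P12=np.load("P12.npy"); P11=np.load("P11.npy")
sets=[(P11,.7),(P12,.7),(P,1.2)]
def res(q):
    q=np.r_[q[:3],q[3:]]
    Cc,_,_=curve(q,800); T=cKDTree(Cc); o=[]
    for X,w in sets: o.append(T.query(X)[0]*1000*w/np.sqrt(len(X))*30)
    return np.concatenate(o)
q0=np.load("q6.npy"); q=least_squares(res,q0,diff_step=1e-3,x_scale=[.01,.01,.1,.02,.2,.02,.2,.02]).x
print(np.round(q0,4),np.round(q,4),curve(q)[0][-1]); np.save("q7.npy",q)
E
sed -i 's/q6.npy/q7.npy/' plan.py
python3 - <<'E'
from refit import *
st=arm.observe(); p=cv2.imread("pics/p14.png")[:,:,::-1].copy(); report(pts("wrist",st,p,rows=258))
rows([.13,.133,.136,.139,.142,.1445,.147,.1495])
E
```

```text
pts beyond face 14 -0.00045493990608943104
[ 0.5086  0.2233 -1.4548  0.0653  0.848   0.0441  0.9789  0.065 ] [ 0.5091  0.2239 -1.4627  0.0657  0.8547  0.0442  0.9778  0.0647] [0.57700592 0.02224709]
lat: [(135, np.float64(0.1)), (150, np.float64(-0.03)), (165, np.float64(0.05)), (180, np.float64(-0.01)), (195, np.float64(0.03)), (210, np.float64(0.08)), (225, np.float64(0.22))]
clock 15.4 pos [0.5376 0.1319 0.0734] yaw 145.35 tilt [-0. -0.] F [-0.   0.2 -3.5] M [ 0.05 -0.19 -0.02] w 0.569
t now 0.1266 lat err mm 0.1 of 0.2205 yaw err -0.2
130.0 [0.2 3.5 0. ] turn 0.2
133.0 [0.2 6.5 0.1] turn 0.5
136.0 [0.2 9.4 0.2] turn 1.8
139.0 [ 0.2 12.4  0.5] turn 4.3
142.0 [ 0.2 15.3  0.9] turn 8.2
144.5 [ 0.2 17.6  1.5] turn 12.3
147.0 [ 0.2 19.9  2.2] turn 16.9
149.5 [ 0.2 22.2  3.1] turn 21.7
```

Call:
send_rows:
  rows:
    - [[0,3.5,0,0.2,0,0,45],[0,6.5,0.1,0.5,0,0,45],[0,9.4,0.2,1.8,0,0,45],[0,12.4,0.5,4.3,0,0,45],[0,15.3,0.9,8.2,0,0,45],[0,17.6,1.5,12.3,0,0,45],[0,18.7,1.8,14.5,0,0,45],[0,18.7,1.8,14.5,0,0,45]]

```text
clock: 16.2
position: [0.5232, 0.1443, 0.0734]
ee_rot: [-0.557, 1.498, 0.557]
force: [0.2, 0.7, -2.4]
width: 0.574
```

Run:
```python
from refit import *
p,d=optics.get_image("wrist"); st=arm.observe(); report(pts("wrist",st,p,rows=258)); 
rows([.148,.1505,.153,.1555,.158,.1605,.163,.1655])
```

```text
lat: [(150, np.float64(-0.52)), (165, np.float64(-0.13)), (180, np.float64(-0.14)), (195, np.float64(-0.2)), (210, np.float64(-0.19)), (225, np.float64(-0.16))]
clock 16.25 pos [0.5233 0.1441 0.0734] yaw 130.86 tilt [-0.  0.] F [ 0.3  0.2 -2.5] M [ 0.02 -0.1  -0.01] w 0.566
t now 0.1458 lat err mm 0.14 of 0.2205 yaw err -0.1
148.0 [0.2 2.3 0.1] turn 4.4
150.5 [0.2 4.6 0.5] turn 9.1
153.0 [0.2 7.  1.1] turn 13.9
155.5 [0.2 9.2 1.9] turn 18.7
158.0 [ 0.2 11.5  2.9] turn 23.2
160.5 [ 0.2 13.6  4. ] turn 27.2
163.0 [ 0.2 15.7  5.2] turn 30.4
165.5 [ 0.2 17.8  6.5] turn 32.6
```

Call:
send_rows:
  rows:
    - [[0,2.3,0.1,4.4,0,0,45],[0,4.6,0.5,9.1,0,0,45],[0,7,1.1,13.9,0,0,45],[0,9.2,1.9,18.7,0,0,45],[0,11.5,2.9,23.2,0,0,45],[0,13.6,4,27.2,0,0,45],[0,14.6,4.6,28.8,0,0,45],[0,14.6,4.6,28.8,0,0,45]]

```text
clock: 17.05
position: [0.5173, 0.1582, 0.0733]
ee_rot: [-0.166, 1.564, 0.166]
force: [-0.4, 0.4, -1.8]
width: 0.575
```

Run:
```python
from refit import *
p,d=optics.get_image("wrist"); st=arm.observe(); report(pts("wrist",st,p,rows=258)); cv2.imwrite("pics/p15.png",p[:,:,::-1])
rows([.164,.167,.17,.173,.177,.181,.185,.189])
```

```text
lat: [(165, np.float64(-0.19)), (180, np.float64(-0.05)), (195, np.float64(-0.08)), (210, np.float64(-0.06)), (225, np.float64(-0.12))]
clock 17.1 pos [0.5173 0.158  0.0733] yaw 102.14 tilt [-0.  0.] F [-0.8 -1.  -1.7] M [-0.06 -0.11  0.02] w 0.574
t now 0.1614 lat err mm 0.14 of 0.2205 yaw err 0.2
164.0 [ 0.1  2.5 -0.1] turn 2.7
167.0 [0.1 5.5 0.1] turn 4.8
170.0 [0.1 8.5 0.4] turn 5.8
173.0 [ 0.1 11.5  0.7] turn 5.9
177.0 [ 0.1 15.4  1.1] turn 5.9
181.0 [ 0.1 19.4  1.5] turn 5.9
185.0 [ 0.1 23.4  2. ] turn 5.9
189.0 [ 0.1 27.4  2.4] turn 5.9
```

View pics/p15.png

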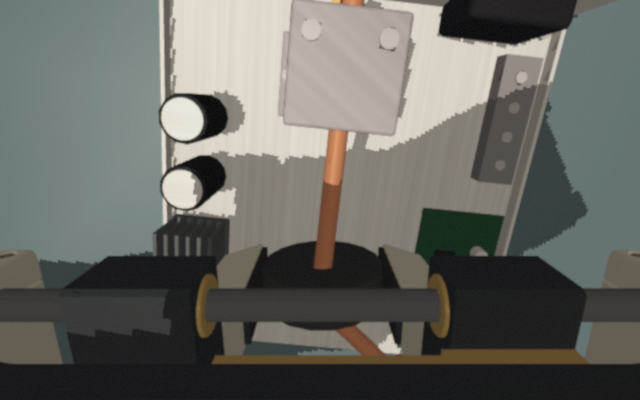

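Call:
send_rows:
  rows:
    - [[0,2.5,0,2.7,0,0,45],[0,5.5,0.1,4.8,0,0,45],[0,8.5,0.4,5.8,0,0,45],[0,11.5,0.7,5.9,0,0,45],[0,15.4,1.1,5.9,0,0,45],[0,19.4,1.5,5.9,0,0,45],[0,23.4,2,5.9,0,0,45],[0,23.4,2,5.9,0,0,45]]

```text
clock: 17.9
position: [0.5143, 0.1822, 0.0734]
ee_rot: [-0.085, 1.569, 0.085]
force: [0.2, -0.1, -2.4]
width: 0.571
```

Run:
```python
from refit import *
p,d=optics.get_image("wrist"); st=arm.observe(); report(pts("wrist",st,p,rows=258)); cv2.imwrite("pics/p16.png",p[:,:,::-1])
rows([.189,.193,.197,.2,.203,.206,.209,.212])
```

```text
lat: [(195, np.float64(-0.07)), (210, np.float64(0.05)), (225, np.float64(0.03))]
clock 17.95 pos [0.5143 0.1817 0.0733] yaw 96.17 tilt [0. 0.] F [-0.  -0.9 -2.1] M [-0.04 -0.08  0.01] w 0.568
t now 0.1855 lat err mm 0.05 of 0.2205 yaw err 0.0
189.0 [ 0.1  3.6 -0. ] turn -0.0
193.0 [ 0.1  7.6 -0. ] turn -0.0
197.0 [ 0.1 11.6 -0. ] turn -0.0
200.0 [ 0.1 14.6 -0. ] turn -0.0
203.0 [ 0.1 17.6 -0. ] turn -0.0
206.0 [ 0.1 20.6 -0. ] turn -0.0
209.0 [ 0.1 23.6 -0. ] turn -0.0
212.0 [ 0.1 26.6 -0. ] turn -0.0
```

View pics/p16.png

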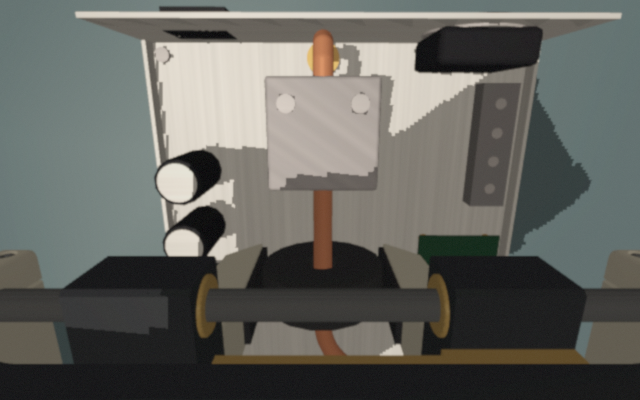

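Call:
send_rows:
  rows:
    - [[0,4,0,0,0,0,45],[0,9,0,0,0,0,45],[0,14,0,0,0,0,45],[0,19,0,0,0,0,45],[0,23,0,0,0,0,45],[0,26.5,0,0,0,0,45],[0,28.5,0,0,0,0,45],[0,28.5,0,0,0,0,45]]
  grip_force: 40

```text
clock: 18.75
position: [0.5113, 0.2099, 0.0733]
ee_rot: [-0.084, 1.569, 0.084]
force: [-0.2, -0.3, -2.7]
width: 0.57
```

Run:
```python
from refit import *
p,d=optics.get_image("wrist"); cv2.imwrite("pics/p17.png",p[:,:,::-1])
rows([.215,.218,.2205])
```

```text
clock 18.8 pos [0.5114 0.2096 0.0733] yaw 96.13 tilt [-0. -0.] F [-0.1  0.1 -2.4] M [-0.02 -0.11 -0.02] w 0.567
t now 0.2136 lat err mm 0.11 of 0.2205 yaw err 0.1
215.0 [ 0.1  1.5 -0.1] turn -0.1
218.0 [ 0.1  4.5 -0.1] turn -0.1
220.5 [ 0.1  7.  -0.1] turn -0.1
```

View pics/p17.png

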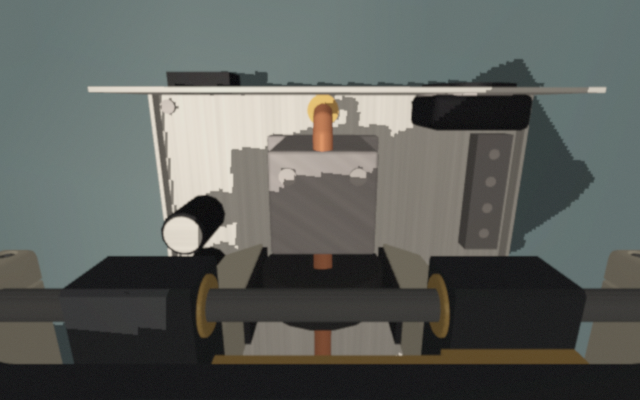

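Call:
send_rows:
  rows:
    - [[0,1.5,0,0,0,0,45],[0,3,0,0,0,0,45],[0,4,0,0,0,0,45],[0,4.5,0,0,0,0,45],[0,5,0,0,0,0,45],[0,5.5,0,0,0,0,45],[0,5.5,0,0,0,0,45],[0,5.5,0,0,0,0,45]]

```text
clock: 19.6
position: [0.5108, 0.215, 0.0733]
ee_rot: [-0.084, 1.569, 0.084]
force: [-0.2, -0.0, -2.2]
width: 0.568
```

Call:
send_rows:
  rows:
    - [[0,0.2,0,0,0,0,45],[0,0.4,0,0,0,0,45],[0,0.6,0,0,0,0,45],[0,0.8,0,0,0,0,45],[0,1,0,0,0,0,45],[0,1,0,0,0,0,45],[0,1,0,0,0,0,45],[0,1,0,0,0,0,45]]

```text
clock: 20.4
position: [0.5107, 0.2154, 0.0733]
ee_rot: [-0.084, 1.569, 0.083]
force: [-0.2, -4.9, 0.4]
width: 0.569
```

Call:
send_rows:
  rows:
    - [[0,0.2,0,0,0,0,45],[0,0.4,0,0,0,0,45],[0,0.6,0,0,0,0,45],[0,0.8,0,0,0,0,45],[0,0.8,0,0,0,0,45],[0,0.8,0,0,0,0,45],[0,0.8,0,0,0,0,45],[0,0.8,0,0,0,0,45]]

```text
clock: 21.2
position: [0.5107, 0.2154, 0.0732]
ee_rot: [-0.084, 1.57, 0.082]
force: [-0.0, -7.9, 0.9]
width: 0.568
```

Run:
```python
from refit import *
p,d=optics.get_image("wrist"); cv2.imwrite("pics/p18.png",p[:,:,::-1])
rows([.2205])
print(np.round(arm.observe()["joint_efforts"],2))
```

```text
clock 21.25 pos [0.5107 0.2154 0.0733] yaw 96.06 tilt [-0.002 -0.   ] F [-0.5 -7.5  0.9] M [-1.59 -0.23 -0.1 ] w 0.566
t now 0.2194 lat err mm 0.11 of 0.2205 yaw err 0.1
220.5 [ 0.1  1.1 -0.1] turn -0.1
[ -3.93 -63.23 -10.38 -24.94  -1.31  -1.8    0.14]
```

View pics/p18.png

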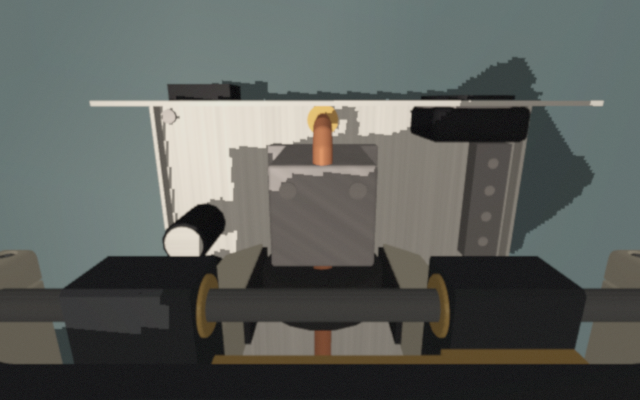

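Call:
send_rows:
  rows:
    - [[0,0.3,0,0,0,0,45],[0,0.6,0,0,0,0,45],[0,0.9,0,0,0,0,45],[0,1.2,0,0,0,0,45],[0,1.5,0,0,0,0,45],[0,1.5,0,0,0,0,45],[0,1.5,0,0,0,0,45],[0,1.5,0,0,0,0,45]]

```text
clock: 22.05
position: [0.5107, 0.2155, 0.0732]
ee_rot: [-0.085, 1.57, 0.079]
force: [0.3, -11.4, 4.3]
width: 0.568
```

Call:
send_rows:
  rows:
    - [[0,0.3,0,0,0,0,45],[0,0.6,0,0,0,0,45],[0,0.8,0,0,0,0,45],[0,0.8,0,0,0,0,45],[0,0.8,0,0,0,0,45],[0,0.8,0,0,0,0,45],[0,0.8,0,0,0,0,45],[0,0.8,0,0,0,0,45]]

```text
clock: 22.85
position: [0.5107, 0.2155, 0.0732]
ee_rot: [-0.085, 1.57, 0.078]
force: [0.8, -13.2, 4.0]
width: 0.57
```

Call:
send_rows:
  rows:
    - [[0,-0.8,0,0,0,0,45],[0,-1.6,0,0,0,0,45],[0,-2.4,0,0,0,0,45],[0,-3.2,0,0,0,0,45],[0.5,-3.2,0,0,0,0,45],[1,-3.2,0,0,0,0,45],[1.5,-3.2,0,0,0,0,45],[1.5,-3.2,0,0,0,0,45]]

```text
clock: 23.65
position: [0.5108, 0.2154, 0.072]
ee_rot: [-0.084, 1.569, 0.083]
force: [-1.1, -6.3, 3.3]
width: 0.566
```

Call:
send_rows:
  rows:
    - [[0,-0.3,0,0,0,0,45],[0,-0.5,0,0,0,0,45],[0,-0.7,0,0,0,0,45],[0,-0.7,0,0,0,0,45],[0,-0.7,0,0,0,0,45],[0,-0.7,0,0,0,0,45],[0,-0.7,0,0,0,0,45],[0,-0.7,0,0,0,0,45]]

```text
clock: 24.45
position: [0.5108, 0.2154, 0.072]
ee_rot: [-0.084, 1.569, 0.084]
force: [-1.7, -4.6, 6.6]
width: 0.571
```

Call:
send_rows:
  rows:
    - [[-0.2,-0.2,0,0,0,0,45],[-0.4,-0.4,0,0,0,0,45],[-0.4,-0.5,0,0,0,0,45],[-0.4,-0.5,0,0,0,0,45],[-0.4,-0.5,0,0,0,0,45],[-0.4,-0.5,0,0,0,0,45],[-0.4,-0.5,0,0,0,0,45],[-0.4,-0.5,0,0,0,0,45]]

```text
clock: 25.25
position: [0.5107, 0.215, 0.0722]
ee_rot: [-0.084, 1.569, 0.084]
force: [0.5, -0.0, -1.4]
width: 0.568
```

Call:
send_rows:
  rows:
    - [[0,0.2,0,0,0,0,45],[0,0.4,0,0,0,0,45],[0,0.5,0,0,0,0,45],[0,0.6,0,0,0,0,45],[0,0.6,0,0,0,0,45],[0,0.6,0,0,0,0,45],[0,0.6,0,0,0,0,45],[0,0.6,0,0,0,0,45]]

```text
clock: 26.05
position: [0.5107, 0.2153, 0.0722]
ee_rot: [-0.084, 1.569, 0.084]
force: [0.6, -0.4, -2.7]
width: 0.572
```

Call:
send_rows:
  rows:
    - [[0,0.2,0,0,0,0,45],[0,0.3,0,0,0,0,45],[0,0.3,0,0,0,0,58],[0,0.3,0,0,0,0,60],[0,0.3,0,0,0,0,63],[0,0.3,0,0,0,0,68],[0,0.3,0,0,0,0,75],[0,0.3,0,0,0,0,75]]

```text
clock: 26.85
position: [0.5108, 0.2157, 0.0723]
ee_rot: [-0.084, 1.569, 0.084]
force: [0.2, 0.3, 0.3]
width: 0.744
```

Run:
```python
from refit import *
p,d=optics.get_image("wrist"); cv2.imwrite("pics/p19.png",p[:,:,::-1])
st=arm.observe(); print(st["position"],st["force"],st["width"])
```

```text
[0.51073587 0.21569794 0.07221978] [-0.22141335  0.74904502 -0.13256038] 0.7459706393534195
```

View pics/p19.png

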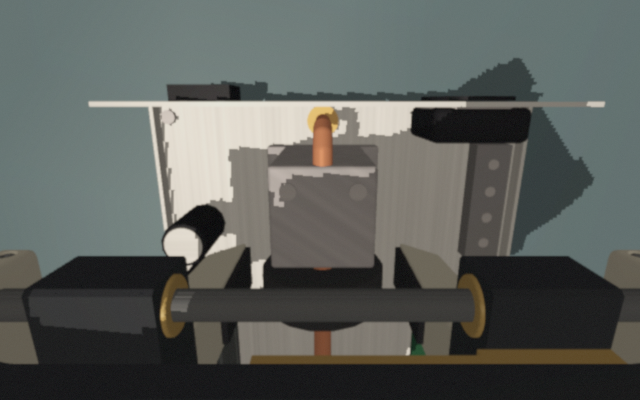

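Call:
send_rows:
  rows:
    - [[-2,0,0,0,0,0,85],[-6,0,0,0,0,0,85],[-14,0,0,0,0,0,85],[-25,0,0,0,0,0,85],[-40,0,0,0,0,0,85],[-60,0,0,0,0,0,85],[-80,0,0,0,0,0,85],[-90,0,0,0,0,0,85]]

```text
clock: 27.7
position: [0.5115, 0.2163, 0.1648]
ee_rot: [-0.083, 1.566, 0.085]
force: [-0.9, 0.7, -0.2]
width: 0.851
```

Call:
send_rows:
  rows:
    - [[-20,-20,0,0,0,0,85],[-40,-50,0,0,0,0,85],[-50,-80,0,0,0,0,85],[-60,-110,0,0,0,0,85],[-60,-130,0,0,0,0,85],[-60,-140,0,0,0,0,85],[-60,-140,0,0,0,0,85],[-60,-140,0,0,0,0,85]]

```text
clock: 28.5
position: [0.5253, 0.0776, 0.2221]
ee_rot: [-0.084, 1.57, 0.085]
force: [-0.8, 0.5, -0.3]
width: 0.85
```

Run:
```python
from refit import *
st=arm.observe(); p,d=optics.get_image("wrist"); print(st["position"],st["force"])
cv2.imwrite("pics/p20.png",p[:,:,::-1])
cp=campose("wrist",st)
dd=np.array([np.cos(hd[0]),np.sin(hd[0])]); n=np.array([-dd[1],dd[0]])
c=C[0]+dd*.009; uv=project(cp,[[c[0],c[1],.0825],[*C[0],.085]]); print(uv)
u,v=uv[0].astype(int); up(p,(max(0,u-60),max(0,v-50),120,100),6,"pics/p20c.png")
q,_=optics.get_image("side"); up(q,(230,110,150,120),5,"pics/p20s.png")
t,_=optics.get_image("top"); cv2.imwrite("pics/p20t.png",t[:,:,::-1])
```

```text
[0.52532787 0.07759024 0.22208639] [-0.75823121  0.53711654 -0.27578717]
[[3.22930942e+02 1.44888317e+01]
 [3.22941072e+02 2.69293474e-02]]
```

View pics/p20c.png

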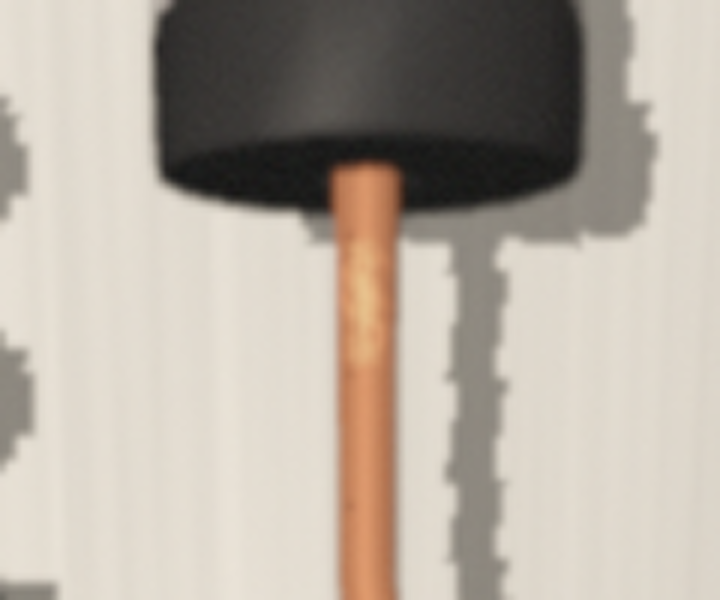

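View pics/p20s.png

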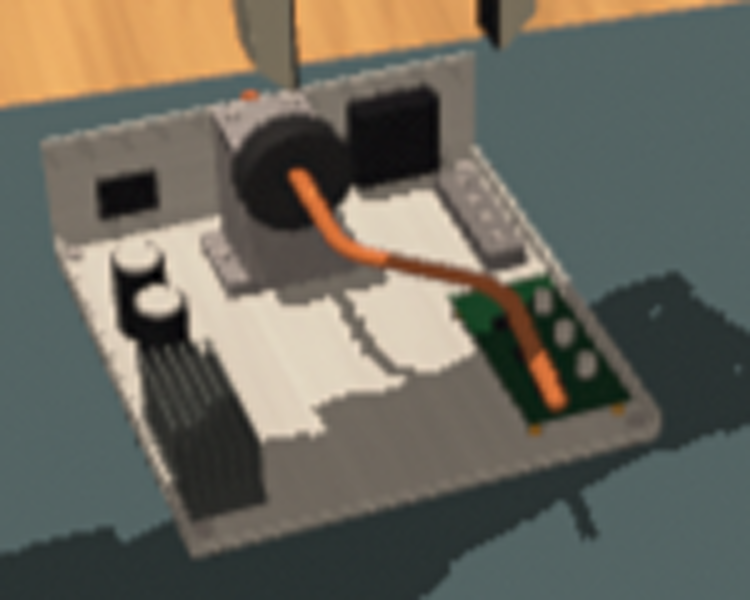

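View pics/p20t.png

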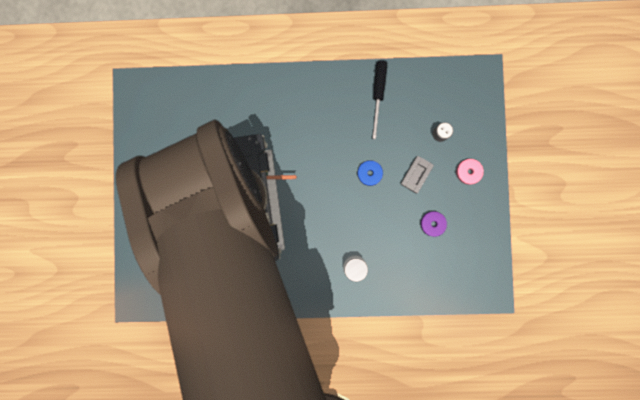

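Call:
send_rows:
  rows:
    - [[-5,10,0,0,0,0,85],[-5,25,0,0,0,0,85],[-5,40,0,0,0,0,85],[-5,55,0,0,0,0,85],[-5,65,0,0,0,0,85],[-5,70,0,0,0,0,85],[-5,70,0,0,0,0,85],[-5,70,0,0,0,0,85]]

```text
clock: 29.45
position: [0.5183, 0.1456, 0.2272]
ee_rot: [-0.084, 1.569, 0.083]
force: [0.7, 0.1, 0.0]
width: 0.852
```

Run:
```python
from refit import *
st=arm.observe(); p,d=optics.get_image("wrist"); cp=campose("wrist",st)
dd=np.array([np.cos(hd[0]),np.sin(hd[0])])
c=C[0]+dd*.009; uv=project(cp,[[c[0],c[1],.0825],[*C[0],.085]]); print(uv)
# outer edge of the core top: back rim point (18 mm from face, z=.1095) and front rim top
print(project(cp,[[*(C[0]+dd*.018),.1095],[*C[0],.1095],[*C[0],.09]]))
u,v=uv[0].astype(int); up(p,(u-60,max(0,v-60),120,100),6,"pics/p21c.png"); print(u-60,max(0,v-60))
```

```text
[[322.31943858 109.29015682]
 [322.30565708  97.64265714]]
[[322.31097518 122.49160307]
 [322.28479387  97.23531689]
 [322.30168211  97.56504851]]
262 49
```

View pics/p21c.png

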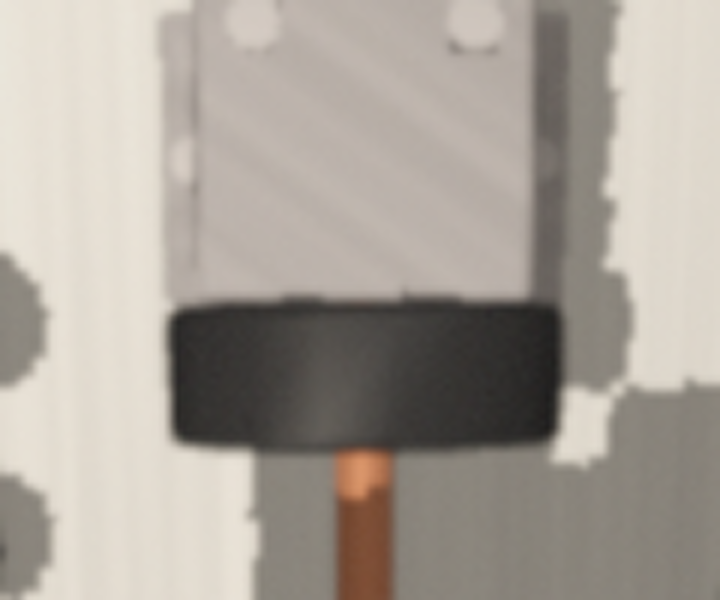

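The core sits flush on the block's face (crop row about 300) with no gap visible. It is square to the bar and the gripper is well clear, so I'm handing in.

Run:
```python
from cell import arm
print(arm.observe()["clock"]); print(arm.sign_off())
```

```text
29.5
the job is handed in; nothing more can be done
None
```

The ferrite core is on the bar, round both bends, and hanging against the grey block; I handed the job in at 29.5 s of the 72 s allowed.

- **Travel:** I gripped the dark core across its diameter and threaded it along a bar shape fitted from the wrist pictures. The force read at the end of each move along the bar showed no contact beyond the core's own weight.
- **Pressing home:** I pressed it against the block up to about 13 N and held it there for about half a second. I then eased off until the bar carried some of its weight, brought it back to a light touch on the block, and let go.
- **Last checks:**
  - The wrist view from above shows the core flush and square on the block's face, with no gap visible.
  - The side view shows it hanging on the bar with the gripper clear.
  - The top view shows the three coloured rings, the jar, the capacitor and the screwdriver where they were.
- **Disagreement:** The height of the core in the gripper came out at about 12 mm from the stand geometry but 9.5–11 mm from the wrist camera. It met the bar about 1 mm sooner than planned when I lowered it to rest. That briefly pushed up on it with about 9 N, below the 25 N chipping limit.

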